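# Hang a pump-head carrier on the gravity rail and park it at the stop

### The arm

A 7-joint arm with a two-finger parallel gripper is mounted at the origin on the work surface. World frame = base frame: x ahead of the robot, y to its left, z up, the work surface at z = 0. Lengths are in m, angles in degrees, forces in N, time in s.
With the tool pointing down it reaches from about 0.4 to 0.875 m from the base axis. Payload 19.3 kg.
Tool frame: the origin (TCP) lies at the very end of the fingers, on their centre line; the grasp point (between the pads) lies 19 mm behind it; z points along the fingers, y is the line along which they close (so a half turn about z gives the same grasp; the last joint's range is limited). The gripper opens to 85 mm and grips with 20 to 120 N. Pads are 22 mm wide; open, the fingers measure 114 mm over their backs; the gripper's body (76 mm by 85 mm) begins 54 mm behind the grasp point. The pads swing forward as they close: fully open they stand 13 mm farther back than shut.
Start: joints at [-71.116, 29.874, -2.08, 91.645, 1.215, 58.505, -6.463], TCP at [0.243, 0.576, 0.192] pointing down, gripper open.
Joint ranges: [-166.77, 166.77], [-17.47, 122.26], [-85.68, 81.53], [9.62, 139.38], [-72.42, 252.41], [9.2, 110.78], [-144.41, 144.41]. Speed limits (degrees/s): [108.29, 108.29, 136.94, 136.94, 172.46, 172.46, 172.46].

### API

Orientations are given as a 3x3 rotation matrix whose columns are the frame's x, y, z axes.
In Python, from rig import r, capture, camera_info, models gives the robot as it stands.
- The arm moves only by the shell command python3 -m creep 'ROWS'. ROWS is JSON, a list of rows, each a list of 3 entries, a list of its own where there are three numbers: the shift along the tool's x, y, z in mm, then the turn, a rotation vector about the tool's x, y, z in rad, then the closure in counts, from 0 (fully open) to 255 (shut). A call has 1 to 8 rows; each row shifts and turns the commanded pose from where the row before left it, along the tool's axes as they then stand; what a row does not reach is not made up. A row lasts 1/8 s, in which the tool goes at most 62.5 mm and 10.7 degrees, less where a joint would pass 70% of its speed; a pose out of reach is approached as far as the arm can. A call is refused whole if a number of a shift passes 62.5 or a number of a turn 0.188, either way. A call with a gripper value outside its range is refused whole. The fingers move at their own pace and stop on an object; the grip force is fixed at half the most. Time passes only in rows, so rows that do not move let the fingers close. It gives the time, the measured TCP pose, the force, the opening and the grip force at its end, in the units of the state.
- r.read_state(): the state, without advancing time (a new reading comes with each control period).
- capture(name): name is "scene" or "side" or "wrist"; returns the picture (384x512x3 uint8, red, green, blue); there is no depth.
- camera_info(name): a dict with "intrinsics" (3x3 intrinsics, pixels), "R" (3x3) and "t" (3): a world point X has camera coordinates R X + t. Camera axes: x right, y down, z forward; pixel columns grow to the right and rows downward; lengths in m; the calibration is good to about 2 mm. A picture is of the moment at which its call begins: read the wrist's pose just before it. camera_info takes no time and is no camera call; for the wrist camera it gives the pose at the moment of the call.
- r.job_done(): hands the job in; it is judged then, once.
Trained networks look in the newest picture that a camera, given by its name, has taken for a name from the list of things; names that differ only in an ending like _2 or _b are one class to them, and where a whole thing is asked for, a point or a joint stands for the part that bears it (a point fixed in the world has none). Each returns a list of dicts, best first, with "p" (0 to 1); they miss things now and then, are a little off and sometimes report something else, mostly with a low value. They report only what shows in the picture. A call takes as long as a camera call. They do not tell look-alikes from the thing itself.
- models.spot_in(camera, thing): "bbox" ([left, top, width, height] in pixels, round what is visible of it).
- models.outline_of(camera, thing): "mask" (384x512 bool, what is visible of it) and "bbox" ([left, top, width, height] in pixels, round what is visible of it).
- models.spot_point(camera, thing): "pixel" ([row, column] in pixels: a listed point, or the origin of a listed thing).
The state is a dict: "clock": time; "joint_positions": joint angles; "joint_vel": joint speeds; "joint_efforts": joint torques, N m; "position": TCP position; "orientation": TCP orientation; "force": force on the tool from outside, world axes, zero at the start; "moment": the same for the moment, N m; "opening": finger opening in m; "grasp_force": force on a finger pad.
Only numpy, scipy, OpenCV 4.12 (cv2) and the standard library are available. Lean on these libraries where they do the work, as an engineer would, in place of code of your own. Each camera call takes 0.05 s, during which the arm holds its last target. There are 200 camera calls.

### The job

Pick up the roller carrier with the pump head and hook it over the upper half of the sloped rail, lowering it gently until both grooved rollers sit on the bar and the rail bears the weight, and only then let go. Let it roll down by itself until it comes to rest at the small ridge, then push it gently over the ridge so that it is fully home against the black end stop, and leave it there hanging untouched. Do not press hard on the rail, and leave the other things where they are.

Things in the scene. Friction and masses are not known exactly. Their poses are not given: they have to be found in the camera images.
- stand: Steel stand of the sloped rail, fixed. Origin on the table under the rail's middle; x level, points downhill along the rail; y across; z up. Rail: flat bar on edge, 8 mm thick (y), 16 mm tall, 430 mm long, over y = 0, 0.105 rad down towards +x, held only by end clamps on posts at x = +-228 mm. Its height is set by hand and not part of this pose: top edge over the origin 155 to 175 mm above the table.
- under_upper (a point): Point on the table under the upper half of the rail (stand x = -80 mm), a good place to hang the carrier; axes as the stand's. The bar's top is 163 to 183 mm above it, to be seen or felt; the rail does not give under ordinary forces. A black block closes the upper end at -200 mm along the bar, 24 mm above it; the upper post is 225 mm tall.
- under_ridge (a point): Point on the table under the ridge (147 mm downhill of the middle, along the bar); axes as the stand's. The ridge is a rounded steel bump across the bar's top edge, 3.5 mm proud. A carrier rolling by itself rests with its leading roller against it, its middle 106 mm downhill of the rail's middle; pushing it over takes some 3 to 5 N.
- under_stop (a point): Point on the table under the face of the black end stop (185 mm downhill of the middle, along the bar; rises 34 mm above the bar); axes as the stand's. Fully home, the carrier's leading end plate touches the stop and its middle is 129 mm downhill of the rail's middle; just past the ridge it rolls home by itself.
- carrier: Roller carrier with pump head, about 0.5 kg, standing on the table, side plate towards the robot. Origin at the centre of its underside; z up, x along its rolling direction (same both ways), y across. Steel block 64 x 46 mm, 36 mm tall; on it an aluminium side plate at y = +17 to +22 mm. The throat for the bar is open towards -y, between block top (z = 36) and roller flanges (z = 90 mm).
- carrier_grip (a point): Centre of the carrier's upright grip fin (36 mm along x, 10 mm thick along y, 50 mm tall), 157 mm above its underside; axes as the carrier's. A bridge over the rollers lies below the fin, top at 132 mm.
- carrier_seat (a point): Midway between the carrier's two white rollers at groove-floor level, 96 mm above its underside: on the bar's top edge when hung; axes as the carrier's. Rollers at x = +-30 mm, groove 12 mm wide and 6 mm deep, centred on y = 0. The bar enters sideways below the rollers, then the carrier is lowered on it. It rolls at roughly 0.1 m/s (greased rollers).
- end_plate (a point): Centre of the outer face of one of the carrier's two end plates (x = -55 mm; the other is at +55 mm), 115 mm above its underside; axes as the carrier's. Each is 35 mm wide (y = -13 to +22 mm) and 22 mm tall, its lower edge 8 mm above the bar when hung. Push the uphill one here, low and along the bar; a push high on the fin tips the carrier.
- spare_head: Bystander: a loose spare pump head without a hanger, block 64 x 46 x 36 mm with two short ports on top (54 mm tall in all). Origin at the centre of its underside.
- clamp_ring: Bystander: loose steel clamp ring lying flat, 50 mm across, 12 mm high, near the foot of the rail. Origin at the centre of its underside.
- cap: Bystander: loose steel blanking cap, 44 mm across, 18 mm high, near the foot of the rail. Origin at the centre of its underside.
- buffer_bottle: Bystander: clear glass bottle, 70 mm across, 150 mm tall, beyond the rail. Origin at the centre of its underside.
- sample_bottle: Bystander: amber glass bottle, 56 mm across, 110 mm tall, beyond the rail. Origin at the centre of its underside.
- beaker: Bystander: clear beaker, 72 mm across, 90 mm tall. Origin at the centre of its underside.
Things that resemble listed ones, but are neither listed nor needed, are in the scene too. What is shaped like the carrier but yellow is not meant.

How it is judged (in metres and radians):
On the way, in this order (a step that is already met when the one before it is completed fails the run):
1. still held, the carrier sits on the upper half of the rail, which bears on it with more than 1.5 N (contact force between the fingers and carrier above 1 N and contact force between carrier and stand above 1.5 N and linear speed of carrier below 0.02 m/s and y of carrier_seat in the frame of stand between -0.006 and 0.006 m and angle between carrier_seat's own z axis and vertical below 0.22 rad and angle between the x axis of carrier_seat and the x axis of stand, either way round below 0.2 rad and height (world z) of carrier_seat above 0.12 m and x of carrier_seat in the frame of stand between -0.16 and 0 m), for 0.1 s.
2. let go: the carrier hangs on the upper half of the rail, untouched by the fingers (contact force between the fingers and carrier below 0.1 N and contact force between carrier and stand above 1.5 N and y of carrier_seat in the frame of stand between -0.006 and 0.006 m and angle between carrier_seat's own z axis and vertical below 0.22 rad and angle between the x axis of carrier_seat and the x axis of stand, either way round below 0.2 rad and height (world z) of carrier_seat above 0.12 m and x of carrier_seat in the frame of stand between -0.16 and 0.04 m), for 0.1 s.
3. it has rolled by itself to rest at the ridge, untouched (contact force between the fingers and carrier below 0.1 N and linear speed of carrier below 0.01 m/s and y of carrier_seat in the frame of stand between -0.006 and 0.006 m and angle between carrier_seat's own z axis and vertical below 0.22 rad and angle between the x axis of carrier_seat and the x axis of stand, either way round below 0.2 rad and height (world z) of carrier_seat above 0.12 m and x of carrier_seat in the frame of stand between 0.098 and 0.114 m), for 0.2 s.
At the end, for the whole second after the job is handed in: the carrier hangs at rest on the rail past the ridge, its middle 123 to 136 mm downhill of the stand's origin, within 6 mm of the bar's middle plane and 0.2 rad of its direction, upright within 0.22 rad, and touched by nothing of the robot (x of carrier_seat in the frame of stand between 0.123 and 0.136 m and y of carrier_seat in the frame of stand between -0.006 and 0.006 m and angle between carrier_seat's own z axis and vertical below 0.22 rad and angle between the x axis of carrier_seat and the x axis of stand, either way round below 0.2 rad and height (world z) of carrier_seat above 0.12 m and linear speed of carrier below 0.01 m/s and contact force between each of the arm, the fingers and carrier below 0.1 N and contact force between carrier and stand above 1.5 N).
It fails at once if the carrier is pressed on the rail, ridge or stop with more than 22 N (contact force between carrier and stand above 22 N).
It fails at once if the carrier is tipped by more than 0.6 rad (angle between carrier_seat's own z axis and vertical above 0.6 rad).
It fails at once if a bystander (spare head, ring, cap, bottle or beaker) is moved by more than 30 mm (distance of any of spare_head, clamp_ring, cap, buffer_bottle, sample_bottle, beaker from where it was at the start of the episode above 0.03 m).
It also fails if it takes over 67 s, if anything falls off the work surface, if the arm or the gripper's body presses on something with over 40 N, if the wrist force passes 120 N, or if a joint passes its speed limit or range.

## Working session

There is one attempt and no reset: what is moved stays moved. The work goes in short steps, Python scripts to look and compute and a shell command to move; the robot and the scene stay as the last step left them, time stands still between calls to the robot, and variables do not carry over. Pictures are saved under pics/ and viewed, at most 10 in all, crops included, and the job is handed in when it is done.

```bash
mkdir -p pics; ls; cat > h.py <<'E'
import numpy as np,cv2
from rig import r,capture,camera_info,models
def ray(ci,px):
    K=np.array(ci["intrinsics"]);R=np.array(ci["R"]);t=np.array(ci["t"])
    d=R.T@np.linalg.inv(K)@[px[1],px[0],1.]
    return -R.T@t,d/np.linalg.norm(d)
def atz(ci,px,z):
    o,d=ray(ci,px);return o+d*(z-o[2])/d[2]
def tri(rs):
    A=sum(np.eye(3)-np.outer(d,d) for o,d in rs);b=sum((np.eye(3)-np.outer(d,d))@o for o,d in rs)
    p=np.linalg.solve(A,b);return p,[np.linalg.norm((np.eye(3)-np.outer(d,d))@(p-o)) for o,d in rs]
def proj(ci,X):
    c=np.array(ci["R"])@X+np.array(ci["t"]);u=np.array(ci["intrinsics"])@c;return u[:2]/u[2]
E
python3 - <<'E'
from h import *
ims=[]
for c in["scene","side"]:
    im=capture(c);ims.append(im)
    ci=camera_info(c);print(c,"cam",np.round(ray(ci,(192,256))[0],3))
    for t in["stand","under_upper","under_ridge","under_stop","carrier","carrier_grip","carrier_seat","end_plate"]:
        print(t,[(round(d["p"],2),np.round(d["pixel"]).tolist()) for d in models.spot_point(c,t)[:3]])
    for t in["carrier","stand"]:
        print(t,[(round(d["p"],2),np.round(d["bbox"]).tolist()) for d in models.spot_in(c,t)[:3]])
    cv2.imwrite(f"pics/{c}0.png",im[:,:,::-1])
print(r.read_state())
E
```

```text
pics
scene cam [ 1.441 -0.454  0.851]
stand [(0.81, [233.0, 251.0])]
under_upper [(0.88, [239.0, 227.0]), (0.49, [157.0, 198.0]), (0.29, [235.0, 119.0])]
under_ridge [(0.88, [222.0, 299.0])]
under_stop [(0.77, [220.0, 313.0]), (0.22, [171.0, 199.0])]
carrier [(0.92, [201.0, 201.0]), (0.64, [183.0, 253.0]), (0.28, [255.0, 307.0])]
carrier_grip [(0.95, [159.0, 201.0])]
carrier_seat [(0.61, [174.0, 201.0]), (0.61, [156.0, 248.0])]
end_plate [(0.61, [166.0, 183.0]), (0.58, [147.0, 235.0])]
carrier [(0.97, [180.0, 150.0, 41.0, 55.0]), (0.65, [236.0, 132.0, 32.0, 56.0]), (0.24, [265.0, 206.0, 16.0, 13.0])]
stand [(0.59, [155.0, 161.0, 192.0, 115.0])]
side cam [ 0.388 -0.542  0.713]
stand [(0.95, [225.0, 285.0])]
under_upper [(0.8, [252.0, 292.0])]
under_ridge []
under_stop [(0.83, [176.0, 270.0])]
carrier [(0.87, [266.0, 207.0]), (0.83, [212.0, 192.0]), (0.59, [178.0, 271.0])]
carrier_grip [(0.8, [168.0, 185.0]), (0.73, [222.0, 201.0])]
carrier_seat [(0.68, [188.0, 186.0]), (0.64, [244.0, 203.0])]
end_plate [(0.88, [257.0, 193.0]), (0.68, [251.0, 292.0]), (0.57, [193.0, 163.0])]
carrier [(
[... 253 characters left out ...]
7624 ]), 'joint_vel': array([ 0.01194947, -0.01658051, -0.0132506 , -0.00401433,  0.10156501,
       -0.00998834,  0.04880742]), 'joint_efforts': array([ 2.91297929e-04, -9.26846194e+01,  1.97833411e+00, -3.70249486e+01,
        1.81251793e-02,  2.04548778e-03, -1.25384102e-05]), 'position': array([0.24327221, 0.57569955, 0.1923107 ]), 'orientation': array([[-9.21130919e-01,  3.89252913e-01,  1.86413876e-05],
       [ 3.89252913e-01,  9.21130919e-01, -5.38129828e-06],
       [-1.92658446e-05,  2.29933421e-06, -1.00000000e+00]]), 'force': array([ 0.4618214 ,  0.34384236, -0.19590402]), 'moment': array([-0.06518876,  0.0012161 ,  0.02199535]), 'grasp_force': 0.0, 'opening': 0.0855162710216615}
```

```bash
python3 - <<'E'
import cv2
for c,(x,y,w,h) in {"scene":(130,90,240,200),"side":(120,100,240,240)}.items():
    im=cv2.imread(f"pics/{c}0.png")[y:y+h,x:x+w]
    s=min(800/w,600/h);cv2.imwrite(f"pics/{c}0c.png",cv2.resize(im,None,fx=s,fy=s,interpolation=cv2.INTER_CUBIC)[:600,:800]);print(s)
from h import *
S,D=camera_info("scene"),camera_info("side")
for n,a,b,z in[("stand",(233,251),(225,285),0),("uu",(239,227),(252,292),0),("ridge",(222,299),None,0),("stop",(220,313),(176,270),0),
 ("carA",(201,201),(266,207),0),("carA2",(201,201),(212,192),0),("gripA",(159,201),(222,201),.157),("gripA2",(159,201),(168,185),.157),("seatA",(174,201),(244,203),.096),("seatB",(156,248),(188,186),.096),("endA",(166,183),(257,193),.115),("endB",(147,235),(193,163),.115)]:
    print(n,np.round(atz(S,a,z),3),b and np.round(atz(D,b,z),3), b and [np.round(q,3) for q in tri([ray(S,a),ray(D,b)])])
E
```

```text
3.0
2.5
stand [ 0.63  -0.005  0.   ] [ 0.639 -0.007  0.   ] [array([ 0.637, -0.01 ,  0.006]), array([0.001, 0.001])]
uu [ 0.62  -0.075  0.   ] [ 0.626 -0.09   0.   ] [array([ 0.626, -0.083,  0.002]), array([0.007, 0.007])]
ridge [0.656 0.138 0.   ] None None
stop [0.668 0.178 0.   ] [0.663 0.179 0.   ] [array([ 0.664,  0.182, -0.004]), array([0.001, 0.001])]
carA [ 0.433 -0.07   0.   ] [ 0.424 -0.068  0.   ] [array([ 0.424, -0.065, -0.006]), array([0.001, 0.001])]
carA2 [ 0.433 -0.07   0.   ] [0.421 0.107 0.   ] [array([ 0.434, -0.03 ,  0.057]), array([0.065, 0.065])]
gripA [ 0.445 -0.064  0.157] [ 0.426 -0.068  0.157] [array([ 0.427, -0.057,  0.145]), array([0., 0.])]
gripA2 [ 0.445 -0.064  0.157] [0.423 0.103 0.157] [array([ 0.432, -0.029,  0.199]), array([0.056, 0.056])]
seatA [ 0.43  -0.062  0.096] [ 0.422 -0.076  0.096] [array([ 0.422, -0.063,  0.087]), array([0.005, 0.005])]
seatB [0.411 0.104 0.096] [0.417 0.101 0.096] [array([0.416, 0.1  , 0.099]), array([0.002, 0.002])]
endA [ 0.393 -0.102  0.115] [ 0.396 -0.116  0.115] [array([ 0.395, -0.107,  0.112]), array([0.006, 0.006])]
endB [0.372 0.08  0.115] [0.362 0.08  0.115] [array([0.362, 0.085, 0.109]), array([0.001, 0.001])]
```

View pics/scene0c.png

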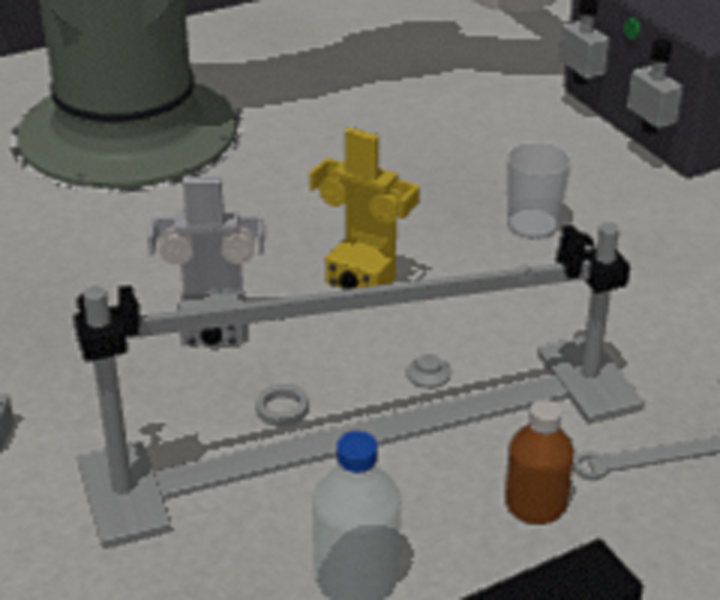

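View pics/side0c.png

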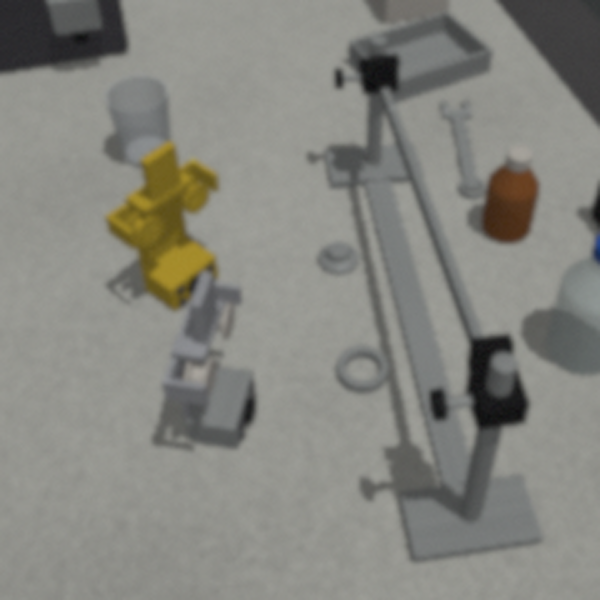

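```bash
cat >> h.py <<'E'
from scipy.spatial.transform import Rotation as Ro
def plan(p,yaw,n,tilt=None):
    """rows (equal shift & turn) from present pose to tool-down pose, x axis at yaw deg"""
    s=r.read_state();P=s["position"];R=np.array(s["orientation"])
    c,q=np.cos(np.radians(yaw)),np.sin(np.radians(yaw))
    T=np.array([[c,q,0],[q,-c,0],[0,0,-1.]])
    rv=Ro.from_matrix(R.T@T).as_rotvec();d=(np.array(p)-P)/n
    print("turn/row",np.round(rv/n,4),"n",n)
    for i in range(n):
        Ri=R@Ro.from_rotvec(rv*i/n).as_matrix();print(np.round(1000*Ri.T@d,1).tolist())
E
python3 - <<'E'
from h import *
ci=camera_info("wrist");o,d=ray(ci,(192,256));s=r.read_state();R=s["orientation"]
print("cam in tool",np.round(R.T@(o-s["position"]),3),"axis",np.round(R.T@d,3),np.round(ci["intrinsics"],0).tolist())
plan((0.243,0.576,0.40),157,4)
plan((0.50,-0.03,0.40),80,12)
E
```

```text
cam in tool [ 0.083 -0.001 -0.182] axis [-0.32   0.004  0.947] [[269.0, 0.0, 255.0], [0.0, 269.0, 191.0], [0.0, 0.0, 1.0]]
turn/row [0.     0.     0.0004] n 4
[0.1, 0.0, -51.9]
[0.1, 0.0, -51.9]
[0.1, 0.0, -51.9]
[0.1, 0.0, -51.9]
turn/row [0.     0.     0.1121] n 12
[-39.4, -38.2, -17.3]
[-43.4, -33.5, -17.3]
[-46.9, -28.5, -17.3]
[-49.7, -23.0, -17.3]
[-52.0, -17.3, -17.3]
[-53.6, -11.4, -17.3]
[-54.6, -5.3, -17.3]
[-54.8, 0.8, -17.3]
[-54.4, 6.9, -17.3]
[-53.3, 13.0, -17.3]
[-51.5, 18.9, -17.3]
[-49.0, 24.5, -17.3]
```

```bash
python3 -m creep '[[[0,0,-52],[0,0,0],0],[[0,0,-52],[0,0,0],0],[[0,0,-52],[0,0,0],0],[[0,0,-52],[0,0,0],0],[[-39.4,-38.2,0],[0,0,0.112],0],[[-43.4,-33.5,0],[0,0,0.112],0],[[-46.9,-28.5,0],[0,0,0.112],0],[[-49.7,-23,0],[0,0,0.112],0]]'; python3 -m creep '[[[-52,-17.3,0],[0,0,0.112],0],[[-53.6,-11.4,0],[0,0,0.112],0],[[-54.6,-5.3,0],[0,0,0.112],0],[[-54.8,0.8,0],[0,0,0.112],0],[[-54.4,6.9,0],[0,0,0.112],0],[[-53.3,13,0],[0,0,0.112],0],[[-51.5,18.9,0],[0,0,0.112],0],[[-49,24.5,0],[0,0,0.112],0]]'; python3 -m creep '[[[0,0,0],[0,0,0],0],[[0,0,0],[0,0,0],0]]'
python3 - <<'E'
from h import *
im=capture("wrist");c="wrist";ci=camera_info(c)
cv2.imwrite("pics/w1.png",im[:,:,::-1])
print(r.read_state()["joint_positions"].round(0))
Z=dict(stand=0,under_upper=0,under_ridge=0,under_stop=0,carrier=0,carrier_grip=.157,carrier_seat=.096,end_plate=.115)
for t,z in Z.items():
    print(t,[(round(d["p"],2),np.round(d["pixel"]).tolist(),atz(ci,d["pixel"],z).round(3)) for d in models.spot_point(c,t)[:3]])
E
```

```text
clock: 2.1
position: [0.3295, 0.372, 0.4004]
orientation: [[-0.659, 0.752, 0.0], [0.752, 0.659, 0.0], [0.0, 0.0, -1.0]]
force: [1.0, 1.3, 0.6]
opening: 0.0856
grasp_force: 0.0
clock: 3.1
position: [0.501, -0.0315, 0.4006]
orientation: [[0.175, 0.984, 0.001], [0.984, -0.175, 0.0], [0.0, 0.001, -1.0]]
force: [0.7, 1.1, 0.3]
opening: 0.0855
grasp_force: 0.0
clock: 3.35
position: [0.5004, -0.0295, 0.4002]
orientation: [[0.172, 0.985, -0.0], [0.985, -0.172, 0.0], [0.0, -0.0, -1.0]]
force: [-0.3, 0.0, 0.8]
opening: 0.0856
grasp_force: 0.0
[-31.  10.  33.  93.  -5.  79.  -7.]
stand [(0.66, [117.0, 317.0], array([ 0.636, -0.002,  0.   ])), (0.59, [149.0, 387.0], array([ 0.778, -0.095,  0.   ]))]
under_upper [(0.74, [156.0, 318.0], array([ 0.629, -0.085,  0.   ]))]
under_ridge [(0.7, [41.0, 321.0], array([0.656, 0.137, 0.   ])), (0.28, [176.0, 219.0], array([ 0.407, -0.093,  0.   ]))]
under_stop [(0.94, [17.0, 320.0], array([0.658, 0.177, 0.   ]))]
carrier [(0.76, [165.0, 224.0], array([ 0.422, -0.07 ,  0.   ])), (0.68, [78.0, 203.0], array([0.419, 0.11 , 0.   ]))]
carrier_grip [(0.91, [78.0, 183.0], array([0.415, 0.1  , 0.157])), (0.59, [185.0, 216.0], array([ 0.428, -0.068,  0.157]))]
carrier_seat [(0.95, [176.0, 220.0], array([ 0.425, -0.07 ,  0.096])), (0.84, [73.0, 195.0], array([0.422, 0.11 , 0.096]))]
end_plate [(0.79, [101.0, 166.0], array([0.368, 0.075, 0.115])), (0.66, [208.0, 207.0], array([ 0.392, -0.122,  0.115]))]
```

View pics/w1.png

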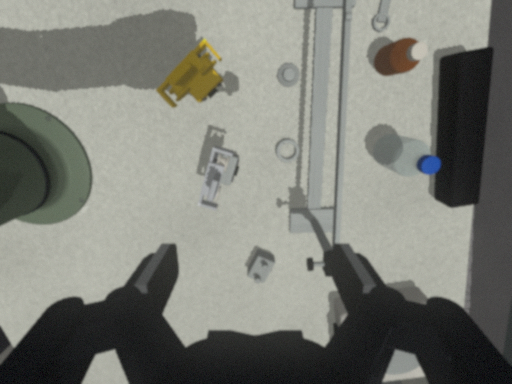

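```bash
python3 - <<'E'
from h import *
plan((0.63,-0.03,0.33),81,3)
E
```

```text
turn/row [ 0.     -0.     -0.0051] n 3
[7.3, 42.5, 23.5]
[7.1, 42.6, 23.5]
[6.8, 42.6, 23.5]
```

```bash
python3 -m creep '[[[7,42.5,23.5],[0,0,-0.005],0],[[7,42.5,23.5],[0,0,-0.005],0],[[7,42.5,23.5],[0,0,-0.005],0],[[0,0,0],[0,0,0],0],[[0,0,0],[0,0,0],0],[[0,0,0],[0,0,0],0]]'
python3 - <<'E'
from h import *
import json
ci=camera_info("wrist");im=capture("wrist");c="wrist"
cv2.imwrite("pics/w2.png",im[:,:,::-1])
json.dump({k:np.array(v).tolist() for k,v in ci.items()},open("w2.json","w"))
Z=dict(stand=0,under_upper=0,under_ridge=0,under_stop=0)
for t,z in Z.items():
    print(t,[(round(d["p"],2),np.round(d["pixel"]).tolist(),atz(ci,d["pixel"],z).round(3)) for d in models.spot_point(c,t)[:2]])
E
```

```text
clock: 4.55
position: [0.6294, -0.0305, 0.331]
orientation: [[0.157, 0.988, 0.001], [0.988, -0.157, 0.001], [0.001, 0.001, -1.0]]
force: [-0.3, -0.3, 1.2]
opening: 0.0857
grasp_force: 0.0
stand [(0.84, [134.0, 257.0], array([ 0.636, -0.009,  0.   ]))]
under_upper [(0.56, [176.0, 256.0], array([ 0.621, -0.09 ,  0.   ]))]
under_ridge [(0.63, [46.0, 259.0], array([0.662, 0.137, 0.   ]))]
under_stop [(0.73, [20.0, 254.0], array([0.661, 0.175, 0.   ])), (0.34, [232.0, 117.0], array([ 0.312, -0.165,  0.   ]))]
```

View pics/w2.png

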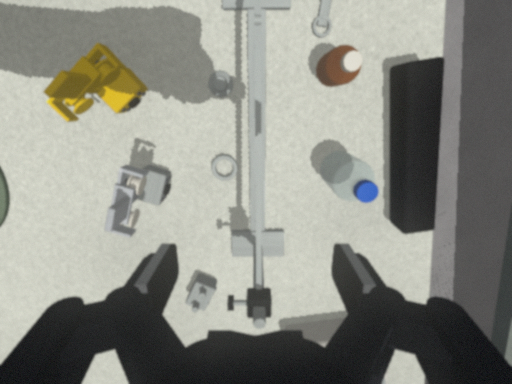

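```bash
python3 - <<'E'
import cv2
for f,rows,c0,c1 in[("w1",[40,80,120,160,190],335,358),("w2",[100,150,180,200,220,240,260,275],244,274)]:
    g=cv2.cvtColor(cv2.imread(f"pics/{f}.png"),6)
    print(f,c0)
    for i in rows: print(i,*g[i,c0:c1])
a=cv2.imread("pics/w2.png")[120:320,170:350];cv2.imwrite("pics/w2c.png",cv2.resize(a,None,fx=3,fy=3,interpolation=2))
E
```

```text
w1 335
40 178 175 180 179 178 159 122 93 101 124 140 147 150 150 157 169 177 177 179 179 179 179 178
80 176 177 175 165 134 100 98 118 139 153 153 152 158 168 175 179 177 179 175 179 178 174 178
120 179 169 139 108 100 119 141 155 156 155 162 169 176 177 179 179 178 177 180 180 178 178 182
160 151 117 99 115 140 151 155 159 164 174 176 177 180 179 181 180 180 179 182 180 178 178 173
190 106 101 125 150 160 164 167 172 178 175 174 173 170 172 175 175 175 177 174 176 174 176 176
w2 244
100 199 203 196 173 157 165 177 175 176 173 165 152 149 156 169 176 178 183 179 178 178 180 192 203 206 204 207 205 206 204
150 205 199 201 198 187 178 175 180 180 180 183 183 183 185 185 184 183 186 184 179 180 184 198 206 208 205 208 205 210 207
180 212 212 211 210 194 173 173 178 177 178 180 180 184 185 186 181 183 183 184 186 190 202 208 205 201 201 201 206 205 205
200 209 209 207 206 199 182 179 174 181 176 177 179 181 185 184 188 184 185 181 185 193 201 203 203 203 202 206 209 207 207
220 138 139 140 142 154 165 167 171 174 175 171 173 180 184 185 187 183 183 179 179 188 198 203 207 209 209 207 209 209 207
240 174 173 169 155 140 127 121 117 116 118 123 143 165 181 184 185 183 180 179 178 178 177 179 179 180 180 183 181 180 181
260 206 206 206 206 206 207 211 208 196 154 121 129 156 175 180 182 177 165 165 186 203 209 208 208 207 207 207 204 206 207
275 205 209 210 212 210 207 205 201 186 148 114 128 160 174 177 178 174 158 143 159 188 201 205 207 206 205 205 201 204 206
```

View pics/w2c.png

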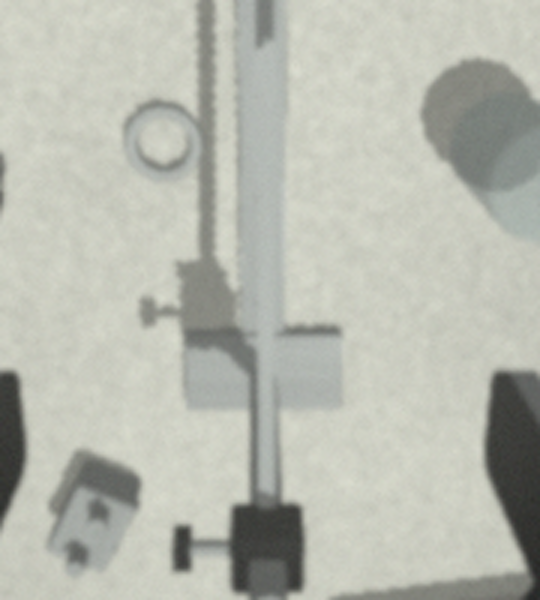

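```bash
cat > fit.py <<'E'
from h import *
import json
from scipy.optimize import least_squares
W2=json.load(open("w2.json"))
# rebuild w1 camera from w2 in tool frame and logged w1 tool pose
def rot(y):
    c,q=np.cos(y),np.sin(y);return np.array([[c,q,0],[q,-c,0],[0,0,-1.]])
P2=np.array([.6294,-.0305,.331]);T2=np.array([[0.157,0.988,0.001],[0.988,-0.157,0.001],[0.001,0.001,-1.0]])
P1=np.array([.5004,-.0295,.4002]);T1=np.array([[0.172,0.985,0],[0.985,-0.172,0],[0,0,-1.0]])
R2=np.array(W2["R"]);o2=-R2.T@W2["t"]
Rc=R2@T2;oc=T2.T@(o2-P2)
R1=Rc@T1.T;o1=P1+T1@oc
W1=dict(intrinsics=W2["intrinsics"],R=R1,t=-R1@o1)
# (cam,row,col, y_stand, kind)
obs=[]
for i,n,f in[(40,343.7,350.2),(80,341.7,347.9),(120,340.4,345.8),(160,338.2,343.7)]:
    obs+=[(W1,i,n,.004,'t'),(W1,i,f,-.004,'t')]
for i,n,f in[(260,255.6,261),(275,255.5,261.2)]: obs+=[(W2,i,n,.004,'t'),(W2,i,f,-.004,'t')]
for i,c in[(150,256.9),(180,256.5),(200,256.5)]: obs.append((W2,i,c,0,'b'))
def res(p,y0=-.006):
    x0,yaw,h=p;e=np.array([np.cos(yaw),np.sin(yaw),0]);n=np.array([-e[1],e[0],0]);out=[]
    for ci,i,c,ys,k in obs:
        z=lambda s:(h-np.tan(.105)*s) if k=='t' else .008
        # point on line whose image row is i
        X=lambda s:np.array([x0,y0,0])+e*s+n*ys+[0,0,z(s)]
        a,b=-.22,.3
        for _ in range(40):
            m=(a+b)/2
            if proj(ci,X(m))[1]>i:a=m
            else:b=m
        out.append(proj(ci,X(m))[0]-c)
    return np.array(out)
if __name__=="__main__":
    q=least_squares(res,[.636,np.radians(81),.165]);print(q.x[0],np.degrees(q.x[1]),q.x[2]);print(q.fun.round(1))
E
python3 fit.py
python3 - <<'E'
from h import *
plan((0.425,-0.067,0.33),62,5)
E
```

```text
0.6362726894701303 81.42636577976175 0.17157704465771031
[ 0.3 -0.5  0.4 -0.2 -0.1 -0.1  0.3  0.  -0.3  0.  -0.1 -0.1 -0.2  0.4
  0.5]
turn/row [ 0.0001 -0.0001  0.0662] n 5
[-13.7, -39.3, 0.0]
[-16.2, -38.3, 0.0]
[-18.7, -37.1, 0.1]
[-21.1, -35.8, 0.1]
[-23.5, -34.3, 0.1]
```

```bash
python3 -m creep '[[[-13.7,-39.3,0],[0,0,0.066],0],[[-16.2,-38.3,0],[0,0,0.066],0],[[-18.7,-37.1,0],[0,0,0.066],0],[[-21.1,-35.8,0],[0,0,0.066],0],[[-23.5,-34.3,0],[0,0,0.066],0],[[0,0,0],[0,0,0],0],[[0,0,0],[0,0,0],0]]'
python3 - <<'E'
from h import *
import json
ci=camera_info("wrist");im=capture("wrist");c="wrist"
json.dump({k:np.array(v).tolist() for k,v in ci.items()},open("w3.json","w"))
Z=dict(carrier=0,carrier_grip=.157,carrier_seat=.096,end_plate=.115)
for t,z in Z.items():
    print(t,[(round(d["p"],2),np.round(d["pixel"]).tolist(),atz(ci,d["pixel"],z).round(4)) for d in models.spot_point(c,t)[:2]])
cv2.imwrite("pics/w3.png",im[:,:,::-1])
cv2.imwrite("pics/w3c.png",cv2.resize(im[130:280,160:360,::-1],None,fx=4,fy=4,interpolation=2))
E
```

```text
clock: 5.68
position: [0.4257, -0.0668, 0.3302]
orientation: [[0.468, 0.884, 0.001], [0.884, -0.468, 0.001], [0.001, 0.001, -1.0]]
force: [0.4, 0.8, -0.7]
opening: 0.0853
grasp_force: 0.0
carrier [(0.98, [59.0, 203.0], array([0.4156, 0.1071, 0.    ])), (0.59, [148.0, 252.0], array([ 0.4189, -0.0678,  0.    ]))]
carrier_grip [(0.84, [41.0, 180.0], array([0.4169, 0.1041, 0.157 ])), (0.79, [163.0, 256.0], array([ 0.4278, -0.0658,  0.157 ]))]
carrier_seat [(0.72, [156.0, 254.0], array([ 0.4239, -0.0672,  0.096 ])), (0.71, [46.0, 194.0], array([0.4222, 0.1074, 0.096 ]))]
end_plate [(0.77, [197.0, 250.0], array([ 0.3892, -0.1183,  0.115 ])), (0.71, [82.0, 168.0], array([0.3694, 0.082 , 0.115 ]))]
```

View pics/w3c.png

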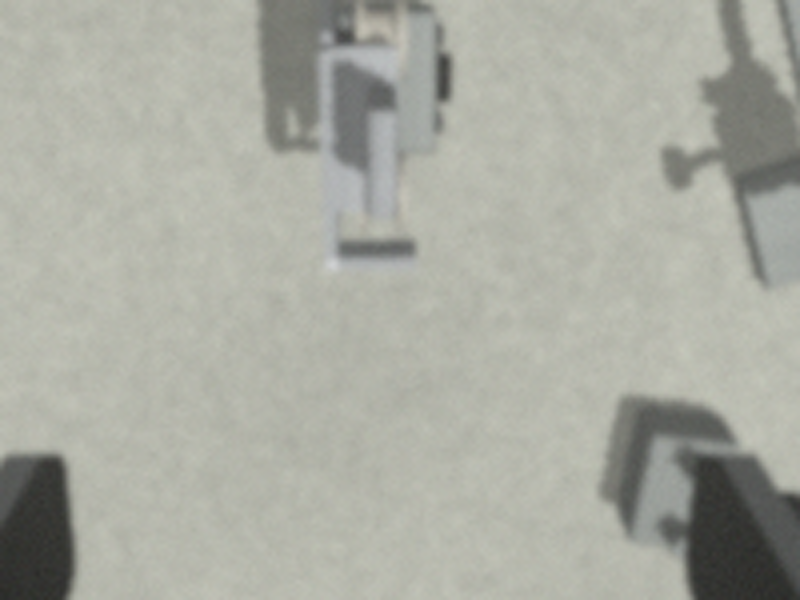

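```bash
python3 - <<'E'
from h import *
import json
ci=json.load(open("w3.json"))
for p in[(171.2,255.9),(157,255.9),(185.5,255.9)]:print(atz(ci,p,.182).round(4))
g=cv2.cvtColor(cv2.imread("pics/w3.png"),6)
for i in range(158,188,4):print(i,*g[i,246:266])
s=r.read_state();R=s["orientation"]
for p in[(.4278,-.0658),(.4239,-.0672)]:print((R.T@(np.array([*p,.33])-s["position"])*1000).round(1))
E
```

```text
[ 0.4249 -0.0702  0.182 ]
[ 0.4334 -0.0541  0.182 ]
[ 0.4161 -0.0869  0.182 ]
158 114 116 115 119 113 120 138 148 156 159 159 160 157 157 162 163 167 164 168 170
162 115 115 115 118 116 125 143 161 171 175 179 179 168 160 160 162 166 164 167 168
166 113 115 114 113 113 122 144 162 170 176 176 176 166 156 160 160 164 161 166 165
170 130 128 124 120 118 120 142 162 171 175 176 179 168 154 151 164 175 176 179 177
174 178 181 183 177 166 151 153 163 172 178 181 180 171 170 173 179 179 178 179 180
178 179 183 185 183 169 157 154 165 175 180 181 177 175 178 187 189 184 182 181 180
182 182 185 183 186 176 160 156 166 172 178 179 174 168 167 183 188 183 183 184 187
186 174 179 179 179 173 174 177 179 184 182 181 180 176 172 173 178 181 186 184 185
[ 2.3  1.4 -0.4]
[-0.8 -1.4 -0.4]
```

```bash
python3 -m creep '[[[-2,-0.5,50],[0,0,0],0],[[0,0,50],[0,0,0],0],[[0,0,45],[0,0,0],0],[[0,0,30],[0,0,0],0],[[0,0,14],[0,0,0],0],[[0,0,0],[0,0,0],0],[[0,0,0],[0,0,0],160],[[0,0,0],[0,0,0],230]]';python3 -m creep '[[[0,0,0],[0,0,0],255],[[0,0,0],[0,0,0],255],[[0,0,0],[0,0,0],255],[[0,0,0],[0,0,0],255],[[0,0,0],[0,0,0],255]]'
```

```text
clock: 6.92
position: [0.4243, -0.0686, 0.1416]
orientation: [[0.469, 0.883, 0.002], [0.883, -0.469, 0.0], [0.001, 0.001, -1.0]]
force: [0.5, -0.9, -0.1]
opening: 0.0517
grasp_force: 0.0
clock: 7.55
position: [0.4243, -0.0688, 0.1411]
orientation: [[0.469, 0.883, 0.001], [0.883, -0.469, -0.0], [0.0, 0.001, -1.0]]
force: [0.9, -0.6, 4.9]
opening: 0.0063
grasp_force: 58.9
```

```bash
python3 -m creep '[[[0,0,-4],[0,0,0],255],[[0,0,-10],[0,0,0],255],[[0,0,-30],[0,0,0],255],[[0,0,-40],[0,0,0],255],[[0,0,-20],[0,0,0],255],[[0,0,0],[0,0,0],255],[[0,0,0],[0,0,0],255]]'
python3 - <<'E'
from h import *
e=np.array([.149,.989]);n=np.array([-.989,.149]);o=np.array([.6363,-.006])
p=o-.08*e+.07*n;print(p)
plan((*p,0.249),81.4,5)
im=capture("wrist");ci=camera_info("wrist")
for t in["carrier_seat","carrier_grip","end_plate"]:
  print(t,[(round(d["p"],2),np.round(d["pixel"]).tolist()) for d in models.spot_point("wrist",t)[:2]])
s=r.read_state()
for z,x in((45,0),(30,-55)):print(proj(ci,s["position"]+s["orientation"]@[x/1e3,0,z/1e3]))
cv2.imwrite("pics/w4c.png",cv2.resize(im[120:384,100:412,::-1],None,fx=2,fy=2))
E
```

```text
clock: 8.43
position: [0.4232, -0.0685, 0.2441]
orientation: [[0.469, 0.883, -0.001], [0.883, -0.469, 0.0], [-0.0, -0.001, -1.0]]
force: [0.1, -0.3, -5.1]
opening: 0.0065
grasp_force: 59.0
[ 0.55515 -0.07469]
turn/row [-0.0002  0.0001 -0.0675] n 5
[11.3, 23.9, -1.0]
[9.6, 24.6, -1.0]
[8.0, 25.2, -1.0]
[6.2, 25.7, -1.0]
[4.5, 26.0, -1.0]
carrier_seat [(0.92, [197.0, 251.0]), (0.62, [32.0, 178.0])]
carrier_grip [(0.9, [18.0, 156.0]), (0.67, [227.0, 255.0])]
end_plate [(0.66, [76.0, 148.0])]
[255.66671067 196.31310751]
[255.53368977 259.01572895]
```

View pics/w4c.png

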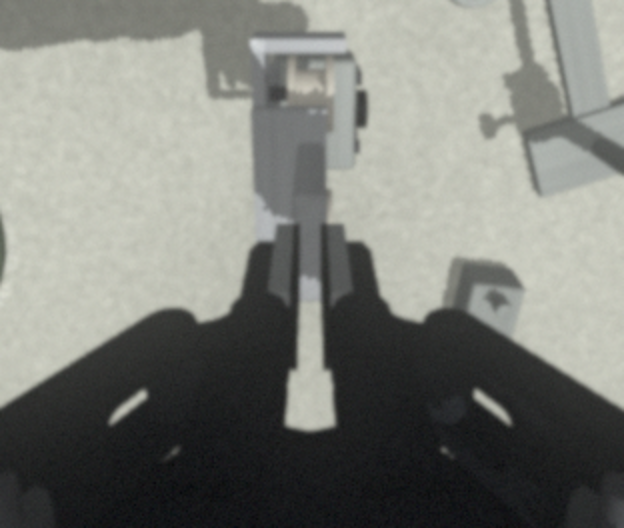

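```bash
python3 -m creep '[[[11.3,23.9,-1],[0,0,-0.0675],255],[[9.6,24.6,-1],[0,0,-0.0675],255],[[8,25.2,-1],[0,0,-0.0675],255],[[6.2,25.7,-1],[0,0,-0.0675],255],[[4.5,26,-1],[0,0,-0.0675],255],[[0,0,0],[0,-0.053,0],255],[[0,0,0],[0,-0.052,0],255],[[0,0,0],[0,0,0],255]]'
cat > where.py <<'E'
from h import *
def where(st=None):
    s=st or r.read_state();P,R=s["position"],np.array(s["orientation"])
    o=np.array([.6363,-.006,0]);e=np.array([.1491,.9888,0]);n=np.array([-.9888,.1491,0])
    S=P+R@[0,0,.045]
    f=lambda X:np.array([(X-o)@e,(X-o)@n,X[2]])*1000
    q=f(S);bt=171.6-.1054*q[0]
    print("clock",round(s["clock"],2),"seat stand xyz",q.round(1),"bar top",bt.round(1),"above",(q[2]-bt).round(1),"TCP",f(P).round(1),"F stand",np.round([s["force"]@e,s["force"]@n,s["force"][2]],1))
    xa=R[:,0];print("x axis stand",np.round([xa@e,xa@n,xa[2]],3),"fz",(R[:,2]).round(3))
    return R,e,n
def need(dx,dy,dz):
    R,e,n=where();print("tool shift",(R.T@(e*dx+n*dy+np.array([0,0,dz]))).round(1))
if __name__=="__main__":
    import sys
    need(*map(float,sys.argv[1:4])) if len(sys.argv)>3 else where()
E
python3 where.py 0 -70 0
```

```text
clock: 9.62
position: [0.5555, -0.0738, 0.2488]
orientation: [[0.147, 0.989, -0.017], [0.983, -0.148, -0.104], [-0.105, -0.002, -0.994]]
force: [-0.2, 0.5, -5.7]
opening: 0.0064
grasp_force: 59.6
clock 9.62 seat stand xyz [-83.9  69.9 204.1] bar top 180.4 above 23.6 TCP [-79.1  69.8 248.8] F stand [ 0.5  0.3 -5.7]
x axis stand [ 0.994  0.001 -0.105] fz [-0.017 -0.104 -0.994]
tool shift [-0.1 70.  -0.1]
```

```bash
python3 -m creep '[[[0,20,0],[0,0,0],255],[[0,20,0],[0,0,0],255],[[0,20,0],[0,0,0],255],[[0,10,0],[0,0,0],255],[[0,0,0],[0,0,0],255],[[0,0,0],[0,0,0],255]]'
python3 - <<'E'
from where import *
R,e,n=where();P=r.read_state()["position"]
ci=camera_info("wrist");im=capture("wrist")
o=np.array([.6363,-.006,0])
for s in(-.02,.0,.03,.06,.1):
    print(s,[proj(ci,o+e*s+n*y+[0,0,.1716-.1054*s]).round(1).tolist() for y in(.004,-.004)])
cv2.imwrite("pics/w5.png",im[:,:,::-1])
for c in("scene","side"):cv2.imwrite(f"pics/{c}5.png",capture(c)[:,:,::-1])
a=cv2.imread("pics/w5.png")[0:240,140:400];cv2.imwrite("pics/w5c.png",cv2.resize(a,None,fx=2.5,fy=2.5,interpolation=2))
E
```

```text
clock: 10.38
position: [0.6243, -0.0855, 0.2498]
orientation: [[0.149, 0.989, -0.016], [0.983, -0.15, -0.103], [-0.104, -0.0, -0.995]]
force: [-0.0, -0.4, -5.4]
opening: 0.0064
grasp_force: 59.7
clock 10.38 seat stand xyz [-85.1   0.  205. ] bar top 180.6 above 24.5 TCP [-80.4   0.  249.8] F stand [-0.4 -0.  -5.4]
x axis stand [ 0.995 -0.001 -0.104] fz [-0.016 -0.103 -0.995]
-0.02 [[251.3, 116.2], [260.2, 116.2]]
0.0 [[251.2, 92.4], [260.4, 92.4]]
0.03 [[251.1, 54.1], [260.6, 54.1]]
0.06 [[251.0, 12.5], [260.9, 12.5]]
0.1 [[250.8, -49.1], [261.3, -49.1]]
```

View pics/w5c.png

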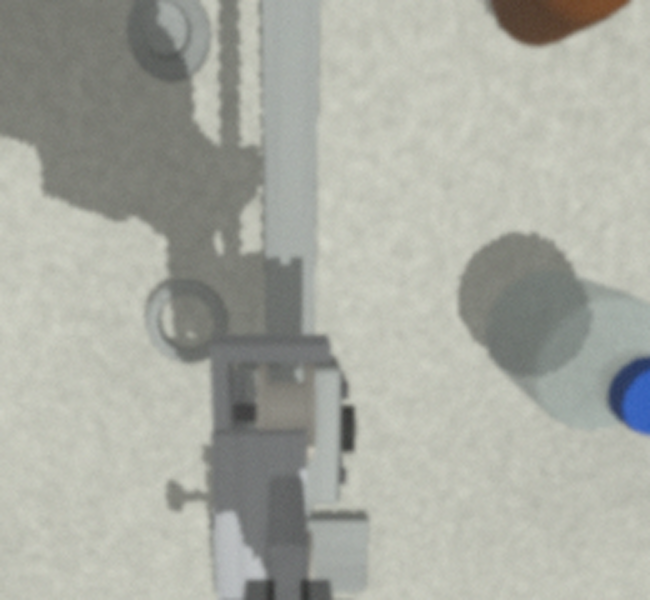

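```bash
python3 - <<'E'
import cv2
g=cv2.cvtColor(cv2.imread("pics/w5.png"),6)
for i in(20,40,60,80,95,105,112,120,128,146,150):print(i,*g[i,241:272])
E
```

```text
20 189 182 162 149 157 171 168 170 169 170 169 171 171 171 172 172 173 175 175 176 172 169 172 169 173 172 174 186 192 196 194
40 192 190 181 166 163 168 168 168 167 167 166 170 171 172 172 172 171 172 173 172 173 170 168 169 169 168 171 185 193 195 196
60 128 129 140 145 148 154 164 167 168 166 168 170 171 171 174 170 170 173 171 171 170 169 172 171 168 177 186 192 192 191 192
80 171 174 167 150 142 153 166 167 164 166 171 171 170 168 172 172 172 171 173 172 171 169 169 169 169 172 186 194 198 203 205
95 189 192 186 164 148 153 163 166 166 171 168 169 168 168 169 171 168 168 169 170 170 168 171 169 172 180 194 202 206 202 199
105 122 122 125 121 113 111 111 112 111 115 122 137 149 150 141 127 113 115 117 129 153 168 169 168 169 178 194 195 194 193 193
112 121 123 124 122 118 114 109 110 112 111 111 111 110 111 111 113 112 112 114 129 153 168 170 174 180 189 193 198 200 199 200
120 124 124 125 125 119 113 108 111 113 112 112 112 111 112 110 113 113 111 115 127 154 164 169 171 176 182 188 191 192 191 192
128 123 128 126 125 123 115 112 111 110 107 112 111 107 108 110 109 111 109 115 132 152 169 169 171 173 181 189 190 189 186 190
146 97 102 108 116 116 111 104 96 100 101 99 104 108 110 109 108 113 117 125 130 123 118 119 116 115 112 111 110 112 109 112
150 123 135 134 128 124 118 115 108 105 104 108 105 110 106 110 110 123 144 160 157 142 130 129 130 139 156 167 167 170 174 176
```

```bash
python3 -m creep '[[[1,0,7],[0,0,0],255],[[1,0,7],[0,0,0],255],[[0,0,4],[0,0,0],255],[[0,0,2],[0,0,0],255],[[0,0,0],[0,0,0],255],[[0,0,0],[0,0,0],255]]'; python3 where.py
```

```text
clock: 11.28
position: [0.625, -0.0855, 0.2299]
orientation: [[0.149, 0.989, -0.015], [0.983, -0.15, -0.104], [-0.105, 0.0, -0.994]]
force: [-0.2, 0.8, -4.9]
opening: 0.0061
grasp_force: 59.7
clock 11.28 seat stand xyz [-85.   -0.7 185.1] bar top 180.6 above 4.6 TCP [-80.3  -0.7 229.9] F stand [ 0.7  0.3 -4.9]
x axis stand [ 0.994 -0.001 -0.105] fz [-0.015 -0.104 -0.994]
```

```bash
python3 -m creep '[[[0,0,1],[0,0,0],255],[[0,0,0],[0,0,0],255],[[0,0,0],[0,0,0],255]]'; python3 where.py
```

```text
clock: 11.65
position: [0.6249, -0.0856, 0.2287]
orientation: [[0.149, 0.989, -0.016], [0.983, -0.15, -0.104], [-0.105, 0.0, -0.994]]
force: [0.0, 0.1, -4.9]
opening: 0.006
grasp_force: 59.7
clock 11.65 seat stand xyz [-85.1  -0.6 184. ] bar top 180.6 above 3.4 TCP [-80.4  -0.6 228.7] F stand [ 0.1 -0.  -4.9]
x axis stand [ 0.994 -0.001 -0.105] fz [-0.016 -0.104 -0.994]
```

```bash
python3 -m creep '[[[0,-0.5,1],[0,0,0],255],[[0,0,0],[0,0,0],255],[[0,0,0],[0,0,0],255]]'; python3 where.py
```

```text
clock: 12.02
position: [0.6244, -0.0856, 0.2277]
orientation: [[0.149, 0.989, -0.016], [0.983, -0.15, -0.104], [-0.105, -0.0, -0.994]]
force: [-0.4, 0.4, -5.0]
opening: 0.0059
grasp_force: 59.7
clock 12.03 seat stand xyz [-8.52e+01 -1.00e-01  1.83e+02] bar top 180.6 above 2.4 TCP [-8.050e+01 -1.000e-01  2.277e+02] F stand [ 0.3  0.4 -5. ]
x axis stand [ 0.994 -0.001 -0.105] fz [-0.016 -0.104 -0.994]
```

```bash
python3 -m creep '[[[0,0,1],[0,0,0],255],[[0,0,0],[0,0,0],255],[[0,0,0],[0,0,0],255]]'; python3 where.py
```

```text
clock: 12.4
position: [0.6243, -0.0857, 0.2267]
orientation: [[0.149, 0.989, -0.016], [0.983, -0.15, -0.104], [-0.105, -0.0, -0.994]]
force: [0.6, 0.6, -5.4]
opening: 0.0062
grasp_force: 59.7
clock 12.4 seat stand xyz [-8.53e+01 -1.00e-01  1.82e+02] bar top 180.6 above 1.4 TCP [-8.060e+01 -1.000e-01  2.267e+02] F stand [ 0.7 -0.6 -5.4]
x axis stand [ 0.994 -0.001 -0.105] fz [-0.016 -0.104 -0.994]
```

```bash
python3 -m creep '[[[0,0,0.6],[0,0,0],255],[[0,0,0],[0,0,0],255],[[0,0,0],[0,0,0],255]]'; python3 where.py
```

```text
clock: 12.78
position: [0.6244, -0.0858, 0.2261]
orientation: [[0.149, 0.989, -0.016], [0.983, -0.15, -0.104], [-0.105, 0.0, -0.994]]
force: [-0.1, 0.1, -4.8]
opening: 0.0061
grasp_force: 59.7
clock 12.78 seat stand xyz [-8.540e+01 -1.000e-01  1.814e+02] bar top 180.6 above 0.8 TCP [-8.070e+01 -1.000e-01  2.261e+02] F stand [ 0.   0.1 -4.8]
x axis stand [ 0.994 -0.001 -0.105] fz [-0.016 -0.104 -0.994]
```

```bash
python3 -m creep '[[[0,0,0.6],[0,0,0],255],[[0,0,0],[0,0,0],255],[[0,0,0],[0,0,0],255]]'|grep force:
```

```text
force: [0.6, 0.9, -5.1]
grasp_force: 59.7
```

```bash
python3 -m creep '[[[0,0,0.6],[0,0,0],255],[[0,0,0],[0,0,0],255],[[0,0,0],[0,0,0],255]]'|grep force:
```

```text
force: [-0.5, 0.3, -4.9]
grasp_force: 59.7
```

```bash
python3 -m creep '[[[0,0,0.6],[0,0,0],255],[[0,0,0],[0,0,0],255],[[0,0,0],[0,0,0],255]]'; python3 where.py
```

```text
clock: 13.9
position: [0.6243, -0.086, 0.2243]
orientation: [[0.149, 0.989, -0.016], [0.983, -0.15, -0.104], [-0.105, -0.0, -0.994]]
force: [-0.5, 0.4, -5.4]
opening: 0.0059
grasp_force: 59.8
clock 13.9 seat stand xyz [-8.560e+01 -1.000e-01  1.796e+02] bar top 180.6 above -1.0 TCP [-8.090e+01 -1.000e-01  2.243e+02] F stand [ 0.3  0.5 -5.4]
x axis stand [ 0.994 -0.001 -0.105] fz [-0.016 -0.104 -0.994]
```

```bash
python3 -m creep '[[[0,0,0.6],[0,0,0],255],[[0,0,0],[0,0,0],255],[[0,0,0],[0,0,0],255]]'|grep force: ;python3 -m creep '[[[0,0,0.5],[0,0,0],255],[[0,0,0],[0,0,0],255],[[0,0,0],[0,0,0],255]]'; python3 where.py
```

```text
force: [0.5, -0.8, -3.7]
grasp_force: 60.1
clock: 14.65
position: [0.6245, -0.0861, 0.2235]
orientation: [[0.149, 0.989, -0.015], [0.983, -0.15, -0.104], [-0.105, 0.001, -0.994]]
force: [-0.4, 0.0, 1.4]
opening: 0.0061
grasp_force: 61.3
clock 14.65 seat stand xyz [-85.7  -0.3 178.8] bar top 180.6 above -1.9 TCP [-81.   -0.3 223.5] F stand [-0.   0.4  1.4]
x axis stand [ 0.994 -0.001 -0.105] fz [-0.015 -0.104 -0.994]
```

```bash
python3 -m creep '[[[0,0,0],[0,0,0],255],[[0,0,0],[0,0,0],0],[[0,0,0],[0,0,0],0],[[0,0,0],[0,0,0],0],[[0,0,0],[0,0,0],0],[[0,0,0],[0,0,0],0],[[0,0,0],[0,0,0],0]]'; python3 where.py
python3 - <<'E'
from h import *
for c in("side","scene"):
    im=capture(c);cv2.imwrite(f"pics/{c}6.png",im[:,:,::-1])
    print([(round(d["p"],2),np.round(d["pixel"]).tolist()) for d in models.spot_point(c,"carrier_seat")[:3]])
E
```

```text
clock: 15.52
position: [0.6243, -0.0861, 0.2233]
orientation: [[0.149, 0.989, -0.016], [0.983, -0.15, -0.104], [-0.105, 0.0, -0.994]]
force: [0.2, -0.8, 0.5]
opening: 0.0854
grasp_force: 0.0
clock 15.53 seat stand xyz [-8.570e+01 -1.000e-01  1.785e+02] bar top 180.6 above -2.1 TCP [-8.100e+01 -1.000e-01  2.233e+02] F stand [-0.8 -0.3  0.5]
x axis stand [ 0.994 -0.001 -0.105] fz [-0.016 -0.104 -0.994]
[(0.81, [193.0, 296.0]), (0.76, [188.0, 186.0])]
[(0.9, [156.0, 249.0]), (0.74, [191.0, 234.0])]
```

```bash
python3 -m creep '[[[0,0,0],[0,0,0],0],[[0,0,0],[0,0,0],0],[[0,0,0],[0,0,0],0],[[0,0,0],[0,0,0],0],[[0,0,0],[0,0,0],0],[[0,0,0],[0,0,0],0],[[0,0,0],[0,0,0],0],[[0,0,0],[0,0,0],0]]'>/dev/null
python3 -m creep '[[[0,0,-30],[0,0,0],0],[[0,0,-40],[0,0,0],0],[[0,0,-20],[0,0.053,0],255],[[0,0,0],[0,0.052,0],255],[[0,0,0],[0,0,0],255],[[0,0,0],[0,0,0],255],[[0,0,0],[0,0,0],255],[[0,0,0],[0,0,0],255]]'; 
python3 - <<'E'
from where import *
where();P={}
for c in("side","scene","wrist"):
    ci=camera_info(c);im=capture(c);cv2.imwrite(f"pics/{c}7.png",im[:,:,::-1])
    for t in("carrier_seat","carrier_grip"):
        P[c,t]=[(ci,d["pixel"]) for d in models.spot_point(c,t)[:3]];print(c,t,[np.round(x[1]).tolist() for x in P[c,t]])
o=np.array([.6363,-.006,0]);e=np.array([.1491,.9888,0]);n=np.array([-.9888,.1491,0])
import itertools
for t in("carrier_seat","carrier_grip"):
  for a,b in itertools.combinations(P,2):
    if a[1]==b[1]==t:
      for x in P[a]:
        for y in P[b]:
          X,q=tri([ray(*x),ray(*y)])
          if max(q)<.012:print(t,a[0],b[0],(np.array([(X-o)@e,(X-o)@n,X[2]])*1000).round(1))
E
```

```text
clock: 17.73
position: [0.6258, -0.0763, 0.3125]
orientation: [[0.149, 0.989, -0.0], [0.989, -0.149, -0.0], [-0.0, -0.0, -1.0]]
force: [0.2, -1.1, 0.3]
opening: 0.0003
grasp_force: 0.0
clock 17.73 seat stand xyz [-71.1  -0.  267.5] bar top 179.1 above 88.4 TCP [-7.110e+01 -1.000e-01  3.125e+02] F stand [-1.1 -0.4  0.3]
x axis stand [ 1. -0. -0.] fz [-0. -0. -1.]
side carrier_seat [[175.0, 286.0], [187.0, 187.0], [179.0, 272.0]]
side carrier_grip [[145.0, 289.0], [169.0, 183.0]]
scene carrier_seat [[186.0, 262.0], [158.0, 249.0], [213.0, 257.0]]
scene carrier_grip [[143.0, 251.0], [165.0, 264.0], [169.0, 305.0]]
wrist carrier_seat [[46.0, 82.0], [88.0, 252.0]]
wrist carrier_grip [[40.0, 47.0], [75.0, 255.0], [98.0, 257.0]]
carrier_seat side scene [ 24.1  -0.2 157.3]
carrier_seat side scene [ 76.8 230.3  93.5]
carrier_seat side scene [ 37.1  30.  134.2]
carrier_seat side wrist [ 23.2   1.3 154.2]
carrier_seat side wrist [ 78.8 230.9  92.6]
carrier_seat scene wrist [ 25.6   3.1 158.2]
carrier_seat scene wrist [ 78.3 232.5  91.2]
carrier_seat scene wrist [23.   6.3 64.7]
carrier_grip side scene [ -5.4  10.7 277. ]
carrier_grip side scene [ 29.8  -5.2 231.2]
carrier_grip side scene [ 84.4 232.5 145.6]
carrier_grip side scene [282.1 254.4 -15.5]
carrier_grip side wrist [ 30.3  -1.7 234.6]
carrier_grip side wrist [ 1.240e+01 -2.000e-01  2.482e+02]
carrier_grip side wrist [ 73.9 231.9 157.4]
carrier_grip scene wrist [ 81.6 241.8 139.6]
carrier_grip scene wrist [  5.1   1.6 291.5]
carrier_grip scene wrist [ 31.4   0.7 224.4]
carrier_grip scene wrist [ 19.9  -4.4 230.3]
```

```bash
python3 -m creep '[[[0,0,0],[0,0,0],255],[[0,0,0],[0,0,0],255],[[0,0,0],[0,0,0],255],[[0,0,0],[0,0,0],255],[[0,0,0],[0,0,0],255],[[0,0,0],[0,0,0],255],[[0,0,0],[0,0,0],255],[[0,0,0],[0,0,0],255]]'>/dev/null
python3 -m creep '[[[10,0,0],[0,0,0],255],[[20,0,0],[0,0,0],255],[[20,0,0],[0,0,0],255],[[20,0,0],[0,0,0],255],[[5,0,0],[0,0,0],255],[[0,0,0],[0,0,0],255],[[0,0,0],[0,0,0],255],[[0,0,0],[0,0,0],255]]'|head -2
cat > car.py <<'E'
from where import *
where();P={}
o=np.array([.6363,-.006,0]);e=np.array([.1491,.9888,0]);n=np.array([-.9888,.1491,0])
for c in("side","scene","wrist"):
    ci=camera_info(c);im=capture(c);cv2.imwrite(f"pics/{c}{int(r.read_state()['clock']*10)}.png",im[:,:,::-1])
    for t in("carrier_seat","carrier_grip"):
        # intersect with rail plane (stand y=0)
        for d in models.spot_point(c,t)[:3]:
            a,v=ray(ci,d["pixel"]);X=a+v*((o-a)@n)/(v@n) if c!="wrist" else atz(ci,d["pixel"],.161 if t=="carrier_seat" else .222)
            q=np.array([(X-o)@e,(X-o)@n,X[2]])*1000
            if abs(q[1])<15 and 120<q[2]<260: print(c,t,round(d["p"],2),q.round(0))
E
python3 car.py;sleep 0; python3 -m creep '[[[0,0,0],[0,0,0],255],[[0,0,0],[0,0,0],255],[[0,0,0],[0,0,0],255],[[0,0,0],[0,0,0],255]]'|head -1;python3 car.py
```

```text
clock: 20.18
position: [0.6369, -0.0033, 0.3128]
clock 20.18 seat stand xyz [ 2.700e+00 -2.000e-01  2.678e+02] bar top 171.3 above 96.5 TCP [ 2.700e+00 -2.000e-01  3.128e+02] F stand [0.1 0.5 0.4]
x axis stand [ 1.    -0.002 -0.   ] fz [ 0. -0. -1.]
side carrier_seat 0.95 [ 97.  -0. 151.]
side carrier_grip 0.82 [129.   0. 210.]
scene carrier_seat 0.88 [109.   0. 153.]
scene carrier_seat 0.83 [ -7.  -0. 257.]
scene carrier_grip 0.91 [119.  -0. 209.]
scene carrier_grip 0.66 [117.   0. 151.]
wrist carrier_seat 0.62 [105.   1. 161.]
wrist carrier_grip 0.8 [115.   5. 222.]
clock: 21.12
clock 21.12 seat stand xyz [ 3.500e+00 -1.000e-01  2.677e+02] bar top 171.2 above 96.5 TCP [ 3.500e+00 -1.000e-01  3.127e+02] F stand [ 0.4 -0.5 -0.2]
x axis stand [ 1.    -0.001 -0.   ] fz [-0. -0. -1.]
side carrier_seat 0.93 [125.   0. 136.]
side carrier_grip 0.6 [120.   0. 218.]
scene carrier_seat 0.97 [ -3.   0. 254.]
scene carrier_seat 0.55 [113.  -0. 151.]
scene carrier_grip 0.78 [115.   0. 207.]
wrist carrier_seat 0.82 [106.  -0. 161.]
wrist carrier_seat 0.42 [ 91.  -1. 161.]
wrist carrier_grip 0.78 [113.   5. 222.]
```

```bash
python3 -m creep '[[[0,0,40],[0,0,0],255],[[0,0,40],[0,0,0],255],[[0,0,30],[0,0,0],255],[[0,0,15],[0,0,0],255],[[0,0,6],[0,0,0],255],[[0,0,0],[0,0,0],255],[[0,0,0],[0,0,0],255],[[0,0,0],[0,0,0],255]]'>/dev/null;python3 where.py
python3 - <<'E'
import cv2
from h import *
a=capture("side")[100:260,220:400,::-1];b=capture("wrist")[0:220,160:340,::-1]
cv2.imwrite("pics/v8.png",np.hstack([cv2.resize(a,(400,356),interpolation=2),cv2.resize(b,(291,356),interpolation=2)]))
E
```

```text
clock 22.57 seat stand xyz [  3.5  -0.5 137.4] bar top 171.2 above -33.8 TCP [  3.5  -0.5 182.4] F stand [ 0.2 -0.2 -0.7]
x axis stand [ 1.    -0.001  0.   ] fz [ 0.001  0.    -1.   ]
```

View pics/v8.png

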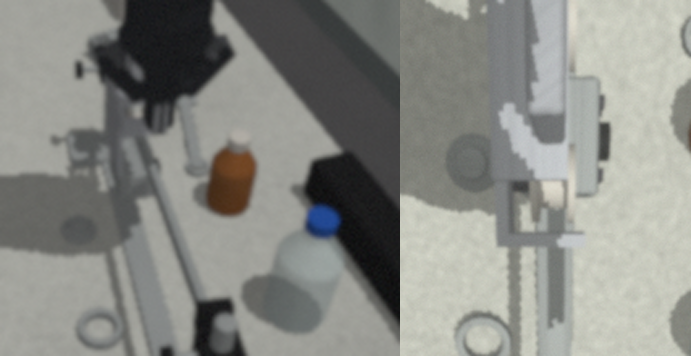

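```bash
python3 -m creep '[[[8,0,0.8],[0,0,0],255],[[10,0,1],[0,0,0],255],[[8,0,0.8],[0,0,0],255],[[3,0,0.3],[0,0,0],255],[[0,0,0],[0,0,0],255],[[0,0,0],[0,0,0],255]]'>/dev/null;python3 where.py
python3 -m creep '[[[1.5,0,0.2],[0,0,0],255],[[1.5,0,0.2],[0,0,0],255],[[1.5,0,0.1],[0,0,0],255],[[1.5,0,0.2],[0,0,0],255],[[0,0,0],[0,0,0],255]]'>/dev/null;python3 where.py
```

```text
clock 23.43 seat stand xyz [ 32.   -0.2 133.9] bar top 168.2 above -34.3 TCP [ 32.1  -0.2 178.9] F stand [ 0.1 -0.7  0.2]
x axis stand [ 1.    -0.001 -0.   ] fz [ 0. -0. -1.]
clock 24.05 seat stand xyz [ 38.7  -0.2 133.1] bar top 167.5 above -34.4 TCP [ 38.7  -0.2 178.1] F stand [-0.3 -0.1  0.5]
x axis stand [ 1.    -0.001  0.   ] fz [-0.  0. -1.]
```

```bash
for i in 1; do python3 -m creep '[[[1.5,0,0.2],[0,0,0],255],[[1.5,0,0.2],[0,0,0],255],[[0,0,0],[0,0,0],255]]'>/dev/null;python3 where.py|head -1; done
python3 -m creep '[[[1.5,0,0.1],[0,0,0],255],[[1.5,0,0.2],[0,0,0],255],[[0,0,0],[0,0,0],255]]'>/dev/null;python3 where.py|head -1
python3 -m creep '[[[1.5,0,0.1],[0,0,0],255],[[1.5,0,0.2],[0,0,0],255],[[0,0,0],[0,0,0],255]]'>/dev/null;python3 where.py|head -1
```

```text
clock 24.43 seat stand xyz [ 41.6  -0.2 132.7] bar top 167.2 above -34.5 TCP [ 41.6  -0.2 177.7] F stand [0.3 0.4 0.5]
clock 24.8 seat stand xyz [ 44.7  -0.2 132.4] bar top 166.9 above -34.5 TCP [ 44.7  -0.2 177.4] F stand [ 0.5 -0.6 -0.6]
clock 25.18 seat stand xyz [ 47.6  -0.2 132.1] bar top 166.6 above -34.5 TCP [ 47.6  -0.2 177.1] F stand [-0.  -0.5  0.3]
```

```bash
python3 -m creep '[[[1,0,0.1],[0,0,0],255],[[1,0,0.1],[0,0,0],255],[[0,0,0],[0,0,0],255]]'>/dev/null;python3 where.py|head -1
python3 -m creep '[[[1,0,0.1],[0,0,0],255],[[1,0,0.1],[0,0,0],255],[[0,0,0],[0,0,0],255]]'>/dev/null;python3 where.py|head -1
python3 -m creep '[[[1,0,0.1],[0,0,0],255],[[1,0,0.1],[0,0,0],255],[[0,0,0],[0,0,0],255]]'>/dev/null;python3 where.py|head -1
```

```text
clock 25.55 seat stand xyz [ 49.6  -0.2 131.9] bar top 166.4 above -34.5 TCP [ 49.6  -0.2 176.9] F stand [-0.2 -0.5 -0.2]
clock 25.93 seat stand xyz [ 51.5  -0.2 131.7] bar top 166.2 above -34.4 TCP [ 51.5  -0.2 176.7] F stand [0.2 0.1 0.4]
clock 26.3 seat stand xyz [ 53.6  -0.2 131.5] bar top 166.0 above -34.4 TCP [ 53.6  -0.2 176.5] F stand [-0.7  0.4 -0.4]
```

```bash
python3 car.py; python3 - <<'E'
from h import *
a=cv2.imread("pics/"+sorted([f for f in __import__("os").listdir("pics") if f.startswith("wrist26")])[0])[0:384,150:362]
s=cv2.imread("pics/"+sorted([f for f in __import__("os").listdir("pics") if f.startswith("scene26")])[0])[110:240,200:330]
cv2.imwrite("pics/v9.png",np.hstack([cv2.resize(a,(320,580),interpolation=2),cv2.resize(s,(470,580),interpolation=2)]))
E
```

```text
clock 26.3 seat stand xyz [ 53.6  -0.2 131.5] bar top 166.0 above -34.4 TCP [ 53.6  -0.2 176.5] F stand [-0.7  0.4 -0.4]
x axis stand [ 1.    -0.001  0.   ] fz [-0.  0. -1.]
side carrier_seat 0.74 [137.   0. 130.]
side carrier_grip 0.83 [133.  -0. 216.]
scene carrier_seat 0.7 [113.  -0. 154.]
scene carrier_grip 0.57 [123.   0. 209.]
wrist carrier_seat 0.76 [106.  -0. 161.]
wrist carrier_grip 0.86 [113.   3. 222.]
```

View pics/v9.png

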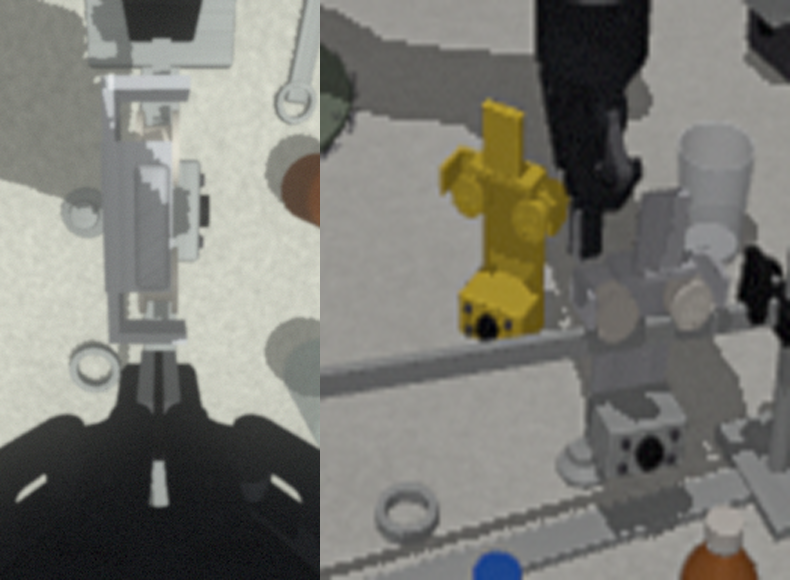

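```bash
python3 - <<'E'
from h import *
o=np.array([.6363,-.006,0]);e=np.array([.1491,.9888,0]);n=np.array([-.9888,.1491,0])
P=r.read_state()["position"];k=lambda q:((q-[200,110])*[470/130,580/130]+[320,0]).round(0)
S=camera_info("scene");w=camera_info("wrist")
print("tcp",k(proj(S,P)),"tcp+30",k(proj(S,P+[0,0,.03])),"+60",k(proj(S,P+[0,0,.06])))
for d in(.106,.110,.115):
  b=o+e*d+[0,0,.1698-.1054*d]
  for nm,x,z in(("plate low",-.055,.008),("plate high",-.055,.03),("fin top",0,.086)):
    X=b+e*x+[0,0,z-.105*x]+(n*.0045 if 'plate' in nm else 0);X=X+e*z*.105
    print(d,nm,"scene",k(proj(S,X)),"wrist",(proj(w,X)-[150,0])*[320/212,580/384])
print("tcp wrist",(proj(w,P)-[150,0])*[320/212,580/384],"+11",(proj(w,P+e*.011)-[150,0])*[320/212,580/384])
E
```

```text
tcp [579. 307.] tcp+30 [580. 264.] +60 [582. 220.]
0.106 plate low scene [574. 309.] wrist [150.36007135 327.52678196]
0.106 plate high scene [578. 277.] wrist [149.40193506 343.00159048]
0.106 fin top scene [664. 187.] wrist [160.30696473 226.5197486 ]
0.11 plate low scene [579. 308.] wrist [150.33220824 319.78884519]
0.11 plate high scene [583. 276.] wrist [149.36607062 334.41339792]
0.11 fin top scene [669. 187.] wrist [160.33444318 211.94915663]
0.115 plate low scene [586. 307.] wrist [150.29703647 310.02120265]
0.115 plate high scene [590. 275.] wrist [149.32074562 323.55975255]
0.115 fin top scene [675. 186.] wrist [160.36939634 193.41506366]
tcp wrist [159.80194882 328.04942532] +11 [159.84726201 306.99968253]
```

```bash
python3 -m creep '[[[1,0,0.1],[0,0,0],255],[[1,0,0.1],[0,0,0],255],[[0,0,0],[0,0,0],255]]'>/dev/null;python3 where.py|head -1
python3 -m creep '[[[1,0,0.1],[0,0,0],255],[[1,0,0.1],[0,0,0],255],[[0,0,0],[0,0,0],255]]'>/dev/null;python3 where.py|head -1
python3 -m creep '[[[1,0,0.1],[0,0,0],255],[[1,0,0.1],[0,0,0],255],[[0,0,0],[0,0,0],255]]'>/dev/null;python3 where.py|head -1
```

```text
clock 27.12 seat stand xyz [ 5.560e+01 -1.000e-01  1.313e+02] bar top 165.7 above -34.4 TCP [ 5.560e+01 -1.000e-01  1.763e+02] F stand [-0.2 -0.7 -0.4]
clock 27.5 seat stand xyz [ 57.6  -0.2 131.1] bar top 165.5 above -34.4 TCP [ 57.6  -0.2 176.1] F stand [-0.1 -0.4  0.4]
clock 27.88 seat stand xyz [ 59.6  -0.2 130.9] bar top 165.3 above -34.4 TCP [ 59.6  -0.2 175.9] F stand [ 0.4 -0.3 -0.4]
```

```bash
python3 car.py | grep -E "wrist|scene"; python3 - <<'E'
from h import *
import glob
# carrier motion in fixed scene camera between earlier (21.x s) and now
print(sorted(glob.glob("pics/scene*")))
f=sorted(glob.glob("pics/scene2*"))
A=cv2.imread([x for x in f if "scene26" in x][0]);B=cv2.imread(f[-1]);Z=cv2.imread([x for x in f if "scene21" in x or "scene20" in x][0])
S=camera_info("scene");o=np.array([.6363,-.006,0]);e=np.array([.1491,.9888,0])
for nm,I in(("26",A),("now",B)):
    T=Z[185:225,262:300]  # block region
    m=cv2.matchTemplate(I[175:240,245:320],T,5);print(nm,cv2.minMaxLoc(m)[1::2],"0-shift=(17,10)")
print(proj(S,o+e*.106+[0,0,.09]),proj(S,o+e*.116+[0,0,.089]))
E
```

```text
scene carrier_grip 0.61 [122.   0. 213.]
wrist carrier_seat 0.77 [105.   2. 161.]
wrist carrier_grip 0.56 [113.   2. 222.]
['pics/scene0.png', 'pics/scene0c.png', 'pics/scene203.png', 'pics/scene213.png', 'pics/scene265.png', 'pics/scene280.png', 'pics/scene5.png', 'pics/scene6.png', 'pics/scene7.png']
26 (0.7524521350860596, (18, 10)) 0-shift=(17,10)
now (0.7404682636260986, (18, 10)) 0-shift=(17,10)
[288.52701914 200.75550733] [291.85930036 200.26038681]
```

```bash
python3 - <<'E'
from h import *
s=r.read_state();P,R=s["position"],s["orientation"];w=camera_info("wrist")
for x in(-11,0,11):print(x,[(z,round(proj(w,P+R@[x/1e3,0,z/1e3])[1])) for z in(0,-10,-20,-30,-40,-60)])
import glob
f=sorted(glob.glob("pics/wrist2*"));print(f)
for n in f[-2:]:
    g=cv2.cvtColor(cv2.imread(n),6);print(n);print("c249",*g[190:245:2,249]);print("c256",*g[190:245:2,256]);print("c262",*g[190:245:2,262])
A,B=[cv2.imread(n) for n in f[-2:]]
d=cv2.absdiff(A,B).max(2)[150:250,200:312]
T=A[205:232,215:272];m=cv2.matchTemplate(B[180:250,205:285],T,5);print(cv2.minMaxLoc(m)[1::2],"0=(10,25)")
T=A[80:170,230:290];m=cv2.matchTemplate(B[60:190,220:300],T,5);print(cv2.minMaxLoc(m)[1::2],"0=(10,20)")
E
```

```text
-11 [(0, 231), (-10, 237), (-20, 244), (-30, 252), (-40, 261), (-60, 282)]
0 [(0, 217), (-10, 223), (-20, 230), (-30, 237), (-40, 245), (-60, 264)]
11 [(0, 203), (-10, 209), (-20, 214), (-30, 221), (-40, 228), (-60, 246)]
['pics/wrist205.png', 'pics/wrist214.png', 'pics/wrist266.png', 'pics/wrist282.png']
pics/wrist266.png
c249 112 124 129 127 131 159 170 173 174 173 162 117 105 103 103 108 122 122 131 160 169 124 94 94 96 91 93 93
c256 115 123 133 131 122 117 116 115 116 122 134 118 104 109 104 111 123 124 130 164 174 106 59 54 60 52 59 53
c262 130 132 133 130 128 144 150 151 151 159 156 117 105 107 103 108 124 123 131 163 173 123 95 94 94 92 91 92
pics/wrist282.png
c249 125 123 117 122 122 122 115 115 130 162 170 170 173 174 157 109 104 102 101 107 117 101 94 97 94 92 92 92
c256 119 121 122 122 119 121 118 113 122 119 116 117 115 120 140 110 105 105 101 110 135 89 59 56 58 53 52 55
c262 123 120 120 121 121 126 128 131 131 147 147 153 157 162 146 110 101 104 103 114 142 114 93 94 94 95 91 95
(0.6671451926231384, (10, 31)) 0=(10,25)
(0.8954946398735046, (10, 26)) 0=(10,20)
```

```bash
python3 - <<'E'
from h import *
P=r.read_state()["position"]
S=camera_info("scene");print("tcp now",proj(S,P),[proj(S,P+[0,0,k]).round(1).tolist() for k in(.01,.02,.03,.04)])
A=cv2.imread("pics/scene213.png");B=cv2.imread("pics/scene280.png")
d=cv2.absdiff(A,B).max(2)
print("diff cols 264..284");
for i in range(158,192):print(i,*["%3d"%v for v in d[i,264:285]],"|",*["%3d"%v for v in B[i,264:285,1]])
E
```

```text
tcp now [273.79137984 178.53402455] [[273.9, 175.4], [274.1, 172.2], [274.2, 168.9], [274.3, 165.7]]
diff cols 264..284
158  13   4   1   4   2   4   5  31  24  11  48  72  74  71  76  68  47  52  49  51  51 |  99  84  81  82  86  92  87  61  69  84  43  20  16  20  16  21  53  87  96  94  96
159  12   2   3   1   2   5   2  32  14   6  47  78  77  71  74  73  37  46  53  51  52 |  94  83  80  84  91  94  90  60  80  87  46  19  16  18  19  18  54  89  93  93  92
160  12   1   3   1   4   6   3  32  13   8  51  75  74  76  76  69  20   8  45  52  54 |  95  83  85  91  96  97  89  60  81  84  43  17  19  17  14  20  65  88  92  92  91
161  13   4   1   4   3   4   3  33  12   6  47  75  75  74  78  66  19   1  45  54  54 |  93  84  89  95  95  97  89  59  80  85  45  17  17  19  15  26  68  90  91  91  92
162  11   3   4   6   2   4   3  33  12   4  45  78  73  76  80  69  23   4   8  46  54 |  95  90  94  98  95  97  89  60  82  93  50  15  24  20  14  22  67  90  91  89  91
163   6   2   2   2   1   4   7  36  12   5  43  81  74  74  82  68  23   3   7   5  44 |  99  96  96  95  94 
[... 4235 characters left out ...]
  80
188   1   1   3   3   2   0   1   1   3   2   4   2   3   1   4   3   4   3   5   3   4 |  92  94  95  94  93  93  92  93  95  93  87  81  82  82  81  82  84  82  85  88  87
189   1   1   3   3   1   3   6   3   2   3   1   2   4   2   4   2   1   3   2   1   2 |  94  93  92  96  94  94  97  93  92  95  92  88  87  88  92  91  92  90  90  91  91
190   4   5  17  29  32  34  44  17   1   0   3   4   1   1   2   2   2   3   3   3   2 |  97  98 108 122 125 126 137 109  95  95  97  92  92  93  93  93  92  92  91  93  94
191  60  58  58  58  59  58  59  59  21   1   1   1   3   3   3   1   3   4   3   4   2 | 152 151 151 150 153 151 154 152 113  96  97  91  93  95  94  94  93  90  91  93  92
```

```bash
python3 -m creep '[[[-10,0,0],[0,0,0],255],[[-15,0,0],[0,0,0],255],[[-15,0,0],[0,0.075,0],255],[[0,0,0],[0,0.075,0],255],[[0,0,0],[0,0,0],255],[[0,0,0],[0,0,0],255]]'>/dev/null; python3 where.py; python3 - <<'E'
from where import *
R,e,n=where();print((R.T@np.array([0,0,-8.])).round(2))
im=capture("scene");A=cv2.imread("pics/scene213.png");cv2.imwrite("pics/scene_b.png",im[:,:,::-1])
S=camera_info("scene");s=r.read_state();P=s["position"]
print([proj(S,P+s["orientation"]@[0,0,-k]).round(1).tolist() for k in(0,.01,.02,.03,.04)])
B=im[:,:,::-1]
for i in range(154,188):print(i,*["%3d"%v for v in B[i,254:278,1]])
E
```

```text
clock 29.07 seat stand xyz [ 26.1  -0.2 131.4] bar top 168.8 above -37.4 TCP [ 19.5  -0.2 175.9] F stand [-0.   0.5 -0.2]
x axis stand [ 0.989 -0.001  0.148] fz [ 0.022  0.147 -0.989]
clock 29.07 seat stand xyz [ 26.1  -0.2 131.4] bar top 168.8 above -37.4 TCP [ 19.5  -0.2 175.9] F stand [-0.   0.5 -0.2]
x axis stand [ 0.989 -0.001  0.148] fz [ 0.022  0.147 -0.989]
[-1.19  0.    7.91]
[[259.5, 181.6], [259.0, 178.6], [258.5, 175.5], [258.0, 172.4], [257.5, 169.3]]
154  19  20  24  28  32  34  37  55  52  52  44  24  12  32  74  86 140 147 146 146 143 145 145 148
155  19  19  17  23  29  26  24  40  44  37  34  11  18  62  78  89 141 149 146 147 147 145 147 145
156  18  16  13  18  18  21  18  31  34  37  27  15  34  78  82  86 139 147 147 143 143 146 145 147
157  21  23  19  14  17  11  16  24  26  22  14  19  63  82  82  86 140 147 145 145 146 145 145 146
158  17  12  15  17  18  16  19  20  12  13   6  24  75  84  82  93 143 151 148 148 147 148 146 147
159  17  14  19  20  20   9  20  19  16  10   6  31  76  86  90  93 141 151 150 148 147 149 147 146
160  12  17  20  17  15  23  13
[... 2068 characters left out ...]

181  93  94  84  82  81  83  82  81  93  94  93  93  94  96  95  97  98  95 101 103 106 104 101 107
182  92  91  85  80  81  82  82  81  95  96  97  95  95  96  96  94  93  95  96 100 107 106 103 116
183  91  90  82  82  81  82  81  86  96  95  93  94  94  92  89  92  92 114 119  99 103  99  93 115
184  90  91  85  85  85  80  81  86  89  86  83  82  79  79  83 116 127 129 127  94  81  79  83 113
185 111 118 118 128 129  93  79  80  79  81  79  79  82  79  80  87 103 105  94  83  79  79  82 100
186 130 131 129 132 124  92  80  81  83  80  83  83  82  82  81  81  90  91  92  91  85  80  81  83
187 109 106 100  97  91  83  81  82  84  82  85  84  84  82  82  85  92  94  96  94  87  83  82  80
```

```bash
python3 -m creep '[[[-1.2,0,7.9],[0,0,0],255],[[-1.2,0,7.9],[0,0,0],255],[[-0.9,0,5.9],[0,0,0],255],[[-0.4,0,2.5],[0,0,0],255],[[0,0,0],[0,0,0],255],[[0,0,0],[0,0,0],255]]'>/dev/null; python3 where.py; python3 - <<'E'
from where import *
B=capture("scene")
S=camera_info("scene");s=r.read_state();P=s["position"]
print([proj(S,P+s["orientation"]@[0,0,-k]).round(1).tolist() for k in(0,.02,.035)])
o=np.array([.6363,-.006,0]);e=np.array([.1491,.9888,0])
print("bar",proj(S,o+e*.025+[0,0,.1698-.0026]),proj(S,o+e*.052+[0,0,.1698-.0055]))
for i in range(168,194):print(i,*["%3d"%v for v in B[i,252:278,1]])
E
```

```text
clock 29.88 seat stand xyz [ 26.   -0.3 107.2] bar top 168.9 above -61.7 TCP [ 19.3  -0.3 151.7] F stand [0.  0.3 0.4]
x axis stand [ 0.989 -0.001  0.149] fz [ 0.023  0.148 -0.989]
[[259.2, 189.3], [258.2, 183.3], [257.4, 178.8]]
bar [261.25520079 183.93368877] [270.95994914 182.72158445]
168  42  18   8  18  15  15  20  16  19  14  15  11  33  85  97  95  97  96  96  92 105 146 151 151 152 154
169  46  30  18  19  12  17  16  14  17  28  42  57  91  99  99  96  98  95  93  88  89 119 114 108  99  97
170  70  75  48  21  15  15  15  19  25  73  95  96  97  94  96  94  97  93  86  84  86  91  90  90  88  89
171  65  73  78  40  22  19  18  17  20  64  93  97  98  96  95  94  96  92  84  83  85  90  91  90  92  91
172  61  71  82  43  21  19  19  18  18  51  89  97  96  96  95  93  95  91  82  81  83  89  94  91  91  93
173  68  63  79  49  23  16  16  18  15  47  85  93  96  95  97  97  98  91  81  79  82  89 110  99  92  95
174  80  53  75  57  28  17  22  13  20  47  85  97  93  95  96  98  96  88  84  79  83 111 137 123 102 103
175  81  61  77  62  26  14  19  18  19  36  85  95  9
[... 1297 characters left out ...]
  85  82  82  84  91  94  95  95  93  86  82  83  82
188  92  97  93  94  93  93  87  84  85  84  83  85  85  85  82  83  82  93  95  96  94  94  86  82  84  82
189  93  95  94  94  95  95  86  85  83  84  83  83  81  81  85  83  83  92  92  93  94  95  93  86  87  88
190  96  94  96  94  95  95  86  83  86  83  84  84  84  84  85  88  90  92  97  95  95  97  97  91  94  94
191  94  95  94  93  94  94  95  89  88  92  91  94  95  94  94  94  94  94  96  96  97  97  98  90  92  95
192  95  97  95  95  94  94  96  94  92  94  97  95  95  98  96  95  95  95  95  95  95  98  97  91  94  95
193  95  96  97  93  94  94  95  96  93  95  94  96  93  96  95  96  97  96  97  95  96  99  98  90  94  96
```

```bash
python3 -m creep '[[[4.6,0,3.2],[0,0,0],255],[[7.8,0,2],[0,0,0],255],[[5.8,0,1.5],[0,0,0],255],[[2,0,0.5],[0,0,0],255],[[0,0,0],[0,0,0],255]]'>/dev/null; python3 where.py|head -1
python3 -m creep '[[[1.5,0,0.4],[0,0,0],255],[[1.5,0,0.4],[0,0,0],255],[[0,0,0],[0,0,0],255]]'>/dev/null;python3 where.py|head -1
python3 -m creep '[[[1.5,0,0.4],[0,0,0],255],[[1.5,0,0.4],[0,0,0],255],[[0,0,0],[0,0,0],255]]'>/dev/null;python3 where.py|head -1
```

```text
clock 30.55 seat stand xyz [ 47.3  -0.2 102.8] bar top 166.6 above -63.8 TCP [ 40.6  -0.2 147.3] F stand [-0.5  0.5 -0.8]
clock 30.93 seat stand xyz [ 50.4  -0.2 102.5] bar top 166.3 above -63.8 TCP [ 43.6  -0.2 147. ] F stand [-0.1  0.7 -0.6]
clock 31.3 seat stand xyz [ 5.360e+01 -1.000e-01  1.021e+02] bar top 166.0 above -63.8 TCP [ 4.680e+01 -1.000e-01  1.466e+02] F stand [0.9 0.8 0.9]
```

```bash
python3 -m creep '[[[1,0,0.3],[0,0,0],255],[[1,0,0.2],[0,0,0],255],[[0,0,0],[0,0,0],255]]'>/dev/null;python3 where.py|head -1
python3 -m creep '[[[1,0,0.3],[0,0,0],255],[[1,0,0.2],[0,0,0],255],[[0,0,0],[0,0,0],255]]'>/dev/null;python3 where.py|head -1
```

```text
clock 31.68 seat stand xyz [ 55.5  -0.2 102. ] bar top 165.7 above -63.8 TCP [ 48.8  -0.2 146.5] F stand [ 0.4 -0.  -0.2]
clock 32.05 seat stand xyz [ 5.730e+01 -1.000e-01  1.017e+02] bar top 165.6 above -63.9 TCP [ 5.060e+01 -1.000e-01  1.462e+02] F stand [-1.1 -0.2 -0.7]
```

```bash
python3 -m creep '[[[1,0,0.3],[0,0,0],255],[[1,0,0.2],[0,0,0],255],[[0,0,0],[0,0,0],255]]'>/dev/null;python3 where.py|head -1
python3 -m creep '[[[1,0,0.3],[0,0,0],255],[[1,0,0.2],[0,0,0],255],[[0,0,0],[0,0,0],255]]'>/dev/null;python3 where.py|head -1
```

```text
clock 32.42 seat stand xyz [ 59.9  -0.2 101.6] bar top 165.3 above -63.7 TCP [ 53.1  -0.2 146.1] F stand [ 0.2  0.2 -0.2]
clock 32.8 seat stand xyz [ 61.8  -0.2 101.4] bar top 165.1 above -63.7 TCP [ 55.1  -0.2 145.9] F stand [-0.5  0.7  0.5]
```

```bash
python3 car.py | grep -E "wrist|scene"; python3 - <<'E'
from h import *
import glob,os
B=cv2.imread(max(glob.glob("pics/scene*"),key=os.path.getmtime));Z=cv2.imread("pics/scene213.png")
T=Z[188:218,270:296];m=cv2.matchTemplate(B[175:235,255:320],T,5);print(cv2.minMaxLoc(m)[1::2],"0=(15,13); 3.3px/cm")
W=max(glob.glob("pics/wrist*"),key=os.path.getmtime);g=cv2.imread(W)[:,:,1];print("c262",*g[180:245:2,262])
for i in range(168,190):print(i,*["%3d"%v for v in B[i,258:290,1]])
E
```

```text
scene carrier_seat 0.8 [116.   0. 156.]
scene carrier_grip 0.73 [128.   0. 215.]
scene carrier_grip 0.17 [148.  -0. 180.]
wrist carrier_seat 0.62 [113.  -0. 161.]
wrist carrier_grip 0.72 [116.   2. 222.]
(0.8661155104637146, (19, 12)) 0=(15,13); 3.3px/cm
c262 220 218 199 163 155 143 138 136 136 126 129 140 138 136 138 135 138 130 108 105 102 107 126 131 129 125 110 96 97 95 95 98 95
168  90  91  89  88  90  96  91  61  30  22  24  24  18  17  19  18  17  23  40  58  90  98 119  91  84  85  86  87  85  86  93 104
169  91  92  91  88  92  96  98  62  56  54  31  12  13  18  16  22  45  84  92  90  89  88  92  84  83  88  88  88  86  93 115 111
170  91  91  91  86  90  97  97  60  67  81  47  22  22   9  13  22  50  88  93  93  93  91  93  88  85  83  87  87  96 134 144 124
171  92  93  90  86  93  96  96  71  62  78  51  21  15  17  17  17  47  86  94  94  91  93  93  94  90  82  84  94 134 142 134 129
172  91  93  91  84  94  96  98  84  55  74  59  27  17  21  18  23  47  83  93  94  92  94  93  98  96  91  85 100 106 110 110 111
173  88  90  91  85  94  95  97  86  55  74  59  31   
[... 1489 characters left out ...]
 104 120 125 127 127 126 122 115  92  79
185 129 130 127 131 130 132 130 132 125 124 119 109  88  83  83  82  84  80  83  82  81  80  95 118 123 123 123 122 107  89  82  79
186 124 123 118 114 108 105  99  91  94  96  96  96  93  86  82  83  83  83  82  82  83  80  84  92  96 102  96  89  83  82  80  84
187  90  93  95  96  93  94  93  92  93  92  94  95  93  87  83  84  83  84  82  82  84  82  81  82  81  83  81  81  82  81  84  90
188  94  94  94  96  95  94  95  92  95  96  94  94  96  85  83  82  85  84  83  82  82  83  82  86  86  87  85  86  87  91  94  94
189  95  95  96  93  94  96  95  95  96  96  96  96  93  87  83  81  84  89  89  90  88  90  94  93  93  93  90  91  93  92  93  92
```

```bash
python3 -m creep '[[[0,0,0],[0,0,0],255],[[0,0,0],[0,0,0],255],[[0,0,0],[0,0,0],255],[[0,0,0],[0,0,0],255]]'|grep force; cat > tr.py <<'E'
from h import *
B=capture("scene")[:,:,::-1];Z=cv2.imread("pics/scene213.png")
T=Z[188:218,270:296];F=8;up=lambda a:cv2.resize(a,None,fx=F,fy=F,interpolation=2)
m=cv2.matchTemplate(up(B[175:235,255:320]),up(T),5);v=cv2.minMaxLoc(m);print("match",round(v[1],2),"shift px",(v[3][0]/F-15),"mm",round((v[3][0]/F-15)/.333,1))
w=cv2.cvtColor(capture("wrist"),7);print("wrist c262",*w[180:245:2,262])
print([(round(d["p"],2),np.round(d["pixel"]).tolist()) for d in models.spot_point("wrist","carrier_seat")[:2]])
E
python3 tr.py
python3 -m creep '[[[1,0,0.3],[0,0,0],255],[[1,0,0.2],[0,0,0],255],[[0,0,0],[0,0,0],255]]'>/dev/null;python3 where.py|head -1;python3 tr.py
python3 -m creep '[[[1,0,0.3],[0,0,0],255],[[1,0,0.2],[0,0,0],255],[[0,0,0],[0,0,0],255]]'>/dev/null;python3 where.py|head -1;python3 tr.py
```

```text
force: [0.0, 0.5, 0.4]
grasp_force: 0.0
match 0.87 shift px 3.875 mm 11.6
wrist c262 218 217 195 164 155 143 137 136 133 126 128 135 136 136 135 132 138 128 106 104 101 107 122 129 130 126 107 97 100 94 94 96 92
[(0.95, [136.0, 254.0])]
clock 34.27 seat stand xyz [ 63.8  -0.2 101.2] bar top 164.9 above -63.7 TCP [ 57.1  -0.2 145.7] F stand [-0.4  0.2  0.3]
match 0.86 shift px 5.375 mm 16.1
wrist c262 218 216 164 137 134 127 128 134 139 137 137 136 137 137 127 104 104 104 125 126 127 131 132 136 133 132 107 93 96 97 94 94 95
[(0.72, [130.0, 255.0])]
clock 34.8 seat stand xyz [ 65.8  -0.2 101. ] bar top 164.7 above -63.7 TCP [ 59.1  -0.2 145.5] F stand [ 0.1  0.7 -0.2]
match 0.91 shift px 7.75 mm 23.3
wrist c262 131 136 137 141 139 138 138 138 129 109 119 135 134 134 136 136 138 137 136 137 139 137 139 136 138 135 110 95 97 96 94 94 95
[]
```

```bash
python3 -m creep '[[[-10,0,-2],[0,0,0],255],[[-20,0,-5],[0,0,0],255],[[-20,0,-5],[0,0,0],255],[[0,0,-40],[0,0,0],255],[[0,0,-50],[0,0,0],255],[[0,0,-30],[0,0,0],255],[[0,0,0],[0,0,0],255],[[0,0,0],[0,0,0],255]]'|head -2; python3 tr.py|head -1; python3 -m creep '[[[0,0,0],[0,0,0],255],[[0,0,0],[0,0,0],255],[[0,0,0],[0,0,0],255],[[0,0,0],[0,0,0],255]]'|head -1; python3 tr.py|head -1; python3 car.py
```

```text
clock: 35.95
position: [0.6345, -0.017, 0.2679]
match 0.87 shift px 7.75 mm 23.3
clock: 36.6
match 0.87 shift px 7.75 mm 23.3
clock 36.75 seat stand xyz [-3.500e+00 -2.000e-01  2.241e+02] bar top 172.0 above 52.1 TCP [-1.020e+01 -2.000e-01  2.686e+02] F stand [-0.2  0.1  0.2]
x axis stand [ 0.989 -0.001  0.149] fz [ 0.022  0.148 -0.989]
side carrier_seat 0.64 [135.   0. 150.]
side carrier_grip 0.73 [176.   0. 195.]
scene carrier_seat 0.63 [129.   0. 153.]
wrist carrier_grip 0.92 [132.   2. 222.]
```

The carrier has moved 23 mm from its rest at the ridge, as expected for fully home. It is at rest, and the arm is clear of it.

```bash
python3 -c "
from rig import r
print(r.job_done())"
```

```text
the job is handed in; nothing more can be done
None
```

The job is handed in: the carrier was hung on the upper rail, let go, rolled to rest at the ridge and was pushed over it. By the last camera check it hangs at rest about 129 mm downhill of the rail's middle, which is fully home, with the arm clear; no verdict came back.

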